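# Tighten and pin the castle nut of the magnifier lamp's swivel

### The job

Secure the swivel of the magnifier lamp: set the larger ring spanner down over the castle nut on the lamp's foot and let go of it, then take it by the outer end of its handle and turn the nut clockwise until it is tight on its washer, and a little further until a slot lines up with the cotter hole. Take the spanner off and lay it flat on the counter clear of the foot, then push the loop-headed cotter pin through slot and hole until its loop meets the nut. Leave the other things on the counter where they are.

Things in the scene. Friction and masses are not known exactly. Their poses are not given: they have to be found in the camera images.
- nut (a joint): angle of the castle nut on its stud, rad: grows as it turns clockwise (seen from above); 0 = its underside just bears on the washer (tight), negative = loose, positive = tighter. Starts at -0.6 to -0.2; stops at 1.4. Turning takes 0.7 N m at -0.6, 1.2 at 0, 2.0 at 0.95; it stays where it is left and sinks 0.48 mm per rad. Its shape: see point slot_a
- slot_a (a point): point on the nut's axis, 27 mm above its underside, level with the middle of the slots; x axis along one pair of opposite slots and square to a pair of flats, z up; turns with the nut. Steel nut on the white lamp's foot: hexagon 41 mm across flats, from 60 to 80 mm above the counter (top 3 mm chamfered), then a round crown 38 mm wide up to 92 mm with six slots 9 mm wide, one over each flat
- slot_b (a point): the same point; its x axis runs along the second pair of slots, 60 degrees on
- slot_c (a point): the same point; its x axis runs along the third pair of slots, 120 degrees on
- cotter_hole (a point): centre of the cotter hole, on the axis of stud and nut, 87 mm above the counter; x axis level along the hole, z up. The hole, 8 mm wide and high, goes right through the 27 mm stud and does not turn with the nut; a dark line scribed on the stud's end, 97 mm above the counter, shows its direction. With the nut tight, the first slot meets it at a nut angle between 0.2 and 0.95
- lamp: white magnifier lamp screwed to the counter: origin at counter level on the nut's axis, z up. Foot: round plate 120 mm wide, 8 mm thick; on it a boss 86 mm wide up to 56 mm and the washer, 84 mm wide, up to 60 mm. The lower arm leaves the boss along +x (30 mm wide, 36 to 55 mm high) to an elbow 185 mm out, 88 mm high; from there the upper arm is folded towards -y, below 90 mm
- spanner: larger ring spanner, steel: ring 68 mm wide, 18 mm thick, six-sided opening 42.6 mm across flats (4 degrees of play either way on the nut); straight handle 18 to 22 mm wide, 6 mm thick, flush with the underside. Origin at the ring's centre, on the underside; x along the handle, which ends 180 mm out; z up. Two flats of the opening are square to x. Balances 34 mm along x; 0.27 to 0.49 kg
- small_spanner: bystander, smaller spanner of the same kind: opening 32 mm across flats, ring 52 mm wide and 15 mm thick, handle 5 mm thick, ending 145 mm from the ring's centre (its origin); too small for the nut
- pin: loop-headed steel cotter pin lying on the counter: straight round shank 6 mm thick from the origin along +x to its round tip at 55 mm; behind the origin a flat loop of 6 mm wire, 22 mm wide, its sides straight along x from -6 to -28 mm, ending round at -39 mm. Origin on the shank's axis, 3 mm above the counter; z up. Its legs stay closed (not bent in this job)
- pin_seat (a point): point on the axis of the pin, 19 mm along +x from its origin: it lies at the middle of the cotter hole when the pin's loop meets the nut; its x axis runs along the pin
- spare_nut: bystander: plain six-sided nut, 30 mm across flats, 20 mm high, loose on the counter; origin at the centre of its underside
- tape_roll: bystander: roll of adhesive tape lying flat, 100 mm wide, 22 mm high; origin at the centre of its underside
- carton: bystander: small carton 75 x 110 x 38 mm; origin at the centre of its underside
- marker: bystander: marker pen with a yellow cap, 135 mm long, 18 mm thick, lying along its x axis; origin under its middle
- handle_end (a point): middle of the outer grip of the larger spanner's handle: 145 mm along x from the ring's centre, half way up the handle's thickness; 'the outer end' means gripping within 50 mm of here. With the ring down on the washer it is about 63 mm above the counter

How it is judged:
By the outcome, as a careful person would: the job done as asked, in the order asked, and still so for the second after the job is handed in, with the robot touching nothing.
It also fails if it takes over 70 s, if anything falls off the work surface, if the arm or the gripper's body presses on something with over 40 N, if the wrist force passes 120 N, or if a joint passes its speed limit or range.

### The arm

A 7-joint arm with a two-finger parallel gripper is mounted at the origin on the work surface. World frame = base frame: x ahead of the robot, y to its left, z up, the work surface at z = 0. Lengths are in m, angles in rad, forces in N, time in s.
With the tool pointing down it reaches from about 0.425 to 0.95 m from the base axis. Payload 4.7 kg.
Tool frame: the origin (TCP) lies midway between the tips of the shut fingers; the grasp point (between the pads) lies 19 mm behind it; x points along the fingers, z is the direction in which the jaws open and shut, and the axes are right-handed (so a half turn about x gives the same grasp; the last joint's range is limited). The gripper opens to 87 mm and grips with 3 to 60 N. Pads are 19 mm wide; open, the fingers measure 117 mm over their backs; the gripper's body (75 mm by 190 mm) begins 51 mm behind the grasp point.
Start: joints at [1.154, 0.469, -0.049, 1.532, 0.024, 1.141, -0.082], TCP at [0.255, -0.625, 0.202] pointing down, gripper open.
Joint ranges: [-2.59, 2.59], [-0.33, 1.99], [-1.39, 1.29], [0.1, 2.45], [-1.04, 4.18], [0.21, 1.99], [-2.66, 2.66]. Speed limits (rad/s): [2.57, 2.57, 3.14, 3.14, 3.14, 3.14, 3.14].

### API

Orientations are given as a 3x3 rotation matrix whose columns are the frame's x, y, z axes.
In Python, from workcell import robot gives the robot as it stands. The module is installed in compiled form; this text tells all that it offers.
- The arm moves only by the tool arm_command, never from a script. Its argument "plan" is a list that holds one entry, the list of rows, each a list of 7 numbers: the turn, a rotation vector about the tool's x, y, z in rad, then the shift along the tool's x, y, z in cm, then the finger opening in cm, from 0 to 8.7. A call has exactly 5 rows; each row is the pose to reach, as a shift and turn from the pose measured when the call began, along the tool's axes at that moment; what a row does not reach only later rows make up. A row lasts 1/12 s, in which the tool goes at most 41.7 mm and 7.16 degrees, less where a joint would pass 70% of its speed; a pose out of reach is approached as far as the arm can. A call with a gripper value outside its range is refused whole. The fingers move at their own pace and stop on an object; "force" is the grip in N (left out, the last holds). Time passes only in rows, so rows that repeat a pose let the fingers close, or fill a call up. It gives the time, the measured TCP pose, the force and the opening at its end, in the units of the state.
- robot.state(): the state, without advancing time (a new reading comes with each control period).
- robot.get_image(name): name is "scene" or "side" or "wrist"; returns (picture, depth): 480x640x3 uint8, red, green, blue; 480x640 float32, m along the optical axis (not along the pixel's ray), 0 where there is no reading.
- robot.calibration(name): a dict with "K" (3x3 intrinsics, pixels), "world_from_camera" (4x4, takes a point from camera to world coordinates). Camera axes: x right, y down, z forward; pixel columns grow to the right and rows downward; lengths in m; the calibration is good to about 2 mm. The wrist camera is an equidistant fisheye: a pixel r from the principal point sees the ray r / f radians off the axis. A picture is of the moment at which its call begins: read the wrist's pose just before it. calibration takes no time and is no camera call; for the wrist camera it gives the pose at the moment of the call.
- robot.close_job(): hands the job in, once; it reports no verdict.
Trained networks look in the newest picture that a camera, given by its name, has taken for a name from the list of things; names that differ only in an ending like _2 or _b are one class to them, and where a whole thing is asked for, a point or a joint stands for the part that bears it (a point fixed in the world has none). Each returns a list of dicts, best first, with "score" (0 to 1); they miss things now and then, are a little off and sometimes report something else, mostly with a low value. They report only what shows in the picture. A call takes as long as a camera call.
- robot.look_for(target, camera): "box" ([left, top, right, bottom] in pixels, round what is visible of it).
- robot.outline_of(target, camera): "region" (480x640 bool, what is visible of it) and "box" ([left, top, right, bottom] in pixels, round what is visible of it).
The state is a dict: "clock": time; "joint_pos": joint angles; "qvel": joint speeds; "tau": joint torques, N m; "ee_pos": TCP position; "orientation": TCP orientation; "wrist_force": force on the tool from outside, world axes, zero at the start; "ft_torque": the same for the moment, N m; "grip_width": opening from 0.0 (shut) to 1.0 (fully open).
Only numpy, scipy, OpenCV 4.12 (cv2) and the standard library are available. Lean on these libraries where they do the work, as an engineer would, in place of code of your own. Each camera call takes 0.05 s, during which the arm holds its last target.

## Working session

There is one attempt and no reset: what is moved stays moved. The work goes in short steps, Python scripts to look and compute and a tool call to move; the robot and the scene stay as the last step left them, time stands still between calls to the robot, and variables do not carry over. Pictures are saved under pics/ and viewed, and the job is handed in when it is done.

Besides the shell and the picture viewer there is one more tool, called after "Call:" as name([rows], argument=value, ...), one row to a line, values as JSON. arm_command: Moves the arm, as the interface text tells. Its arguments: {"type":"object","properties":{"plan":{"type":"array","items":{"type":"array","items":{"type":"array","items":{"type":"number"}}}},"force":{"type":"number"}},"required":["plan"]}

```bash
mkdir -p pics; cat > h.py <<'E'
import numpy as np, cv2
from workcell import robot
def snap(name,fn):
    im,d=robot.get_image(name)
    cv2.imwrite(f'pics/{fn}.png',im[:,:,::-1]); np.save(f'pics/{fn}_d.npy',d)
    return im,d
def pts(name,d,cal=None):
    cal=cal or robot.calibration(name);K=np.array(cal['K']);T=np.array(cal['world_from_camera'])
    v,u=np.mgrid[0:480,0:640]
    x=(u-K[0,2])/K[0,0];y=(v-K[1,2])/K[1,1]
    P=np.stack([x*d,y*d,d],-1)
    return P@T[:3,:3].T+T[:3,3]
E
python3 - <<'E'
from h import *
s=robot.state();print({k:np.round(v,3) for k,v in s.items()})
for n in ['scene','side','wrist']:
    snap(n,n+'0');c=robot.calibration(n);print(n,np.round(c['K'],1).tolist(),np.round(c['world_from_camera'],3).tolist())
    for t in ['spanner','small_spanner','pin','nut','lamp','spare_nut','tape_roll','carton','marker']:
        r=robot.look_for(t,n);print(t,[(round(q['score'],2),np.round(q['box']).tolist()) for q in r[:3]])
E
```

```text
{'clock': np.float64(0.0), 'joint_pos': array([ 1.154,  0.469, -0.049,  1.534,  0.024,  1.141, -0.082]), 'qvel': array([ 0.001,  0.   , -0.001,  0.   , -0.   ,  0.001, -0.   ]), 'tau': array([ 0.0000e+00, -5.0797e+01, -8.0000e-02, -2.3615e+01, -6.1000e-02,
        3.8000e-02,  0.0000e+00]), 'ee_pos': array([ 0.255, -0.624,  0.201]), 'orientation': array([[-0.001,  0.926,  0.378],
       [ 0.002,  0.378, -0.926],
       [-1.   , -0.   , -0.002]]), 'wrist_force': array([ 0.811,  0.114, -0.486]), 'ft_torque': array([-0.043, -0.056,  0.016]), 'grip_width': np.float64(0.997)}
scene [[437.5, 0.0, 323.1], [0.0, 437.5, 238.4], [0.0, 0.0, 1.0]] [[0.838, 0.419, -0.349, 0.936], [0.545, -0.661, 0.515, -0.504], [-0.015, -0.622, -0.783, 0.859], [0.0, 0.0, 0.0, 1.0]]
spanner [(0.73, [395.0, 138.0, 444.0, 176.0]), (0.61, [164.0, 342.0, 252.0, 405.0])]
small_spanner [(0.9, [334.0, 162.0, 386.0, 185.0]), (0.19, [131.0, 397.0, 190.0, 445.0])]
pin [(0.65, [302.0, 199.0, 313.0, 228.0]), (0.41, [130.0, 396.0, 189.0, 446.0])]
nut [(0.76, [311.0, 255.0, 331.0, 278.0])]
lamp [(0.92, [295.0, 256.0, 403.0, 480
[... 608 characters left out ...]
58, [333.0, 216.0, 352.0, 232.0]), (0.53, [408.0, 195.0, 474.0, 233.0])]
lamp [(0.62, [295.0, 132.0, 383.0, 261.0])]
spare_nut [(0.52, [244.0, 263.0, 258.0, 275.0]), (0.33, [336.0, 214.0, 351.0, 232.0])]
tape_roll [(0.95, [168.0, 266.0, 214.0, 298.0])]
carton [(0.84, [120.0, 314.0, 194.0, 375.0]), (0.33, [333.0, 217.0, 353.0, 232.0])]
marker [(0.67, [445.0, 186.0, 485.0, 211.0]), (0.31, [169.0, 266.0, 213.0, 299.0])]
wrist [[371.6, 0.0, 319.2], [0.0, 371.6, 239.1], [0.0, 0.0, 1.0]] [[0.379, -0.884, -0.274, 0.33], [-0.925, -0.362, -0.112, -0.593], [-0.0, 0.296, -0.955, 0.386], [0.0, 0.0, 0.0, 1.0]]
spanner []
small_spanner []
pin []
nut []
lamp []
spare_nut []
tape_roll []
carton []
marker []
```

View pics/scene0.png

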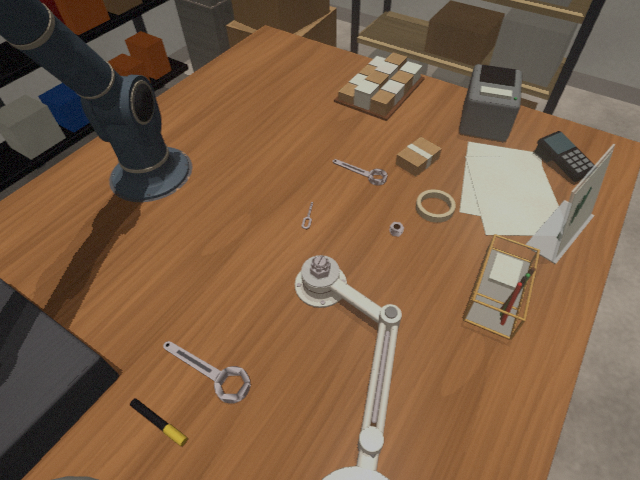

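View pics/side0.png

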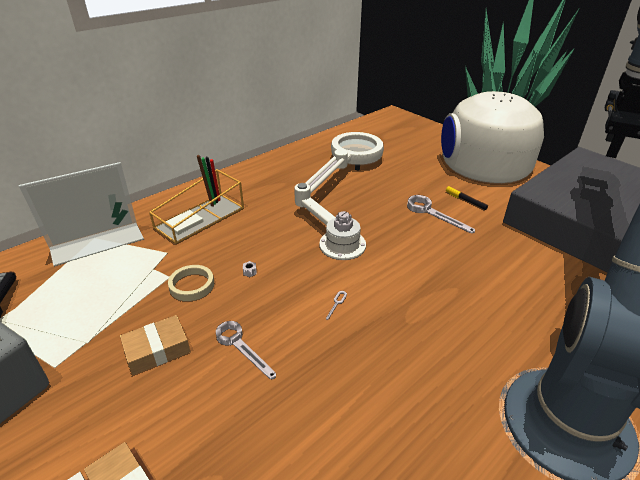

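View pics/wrist0.png

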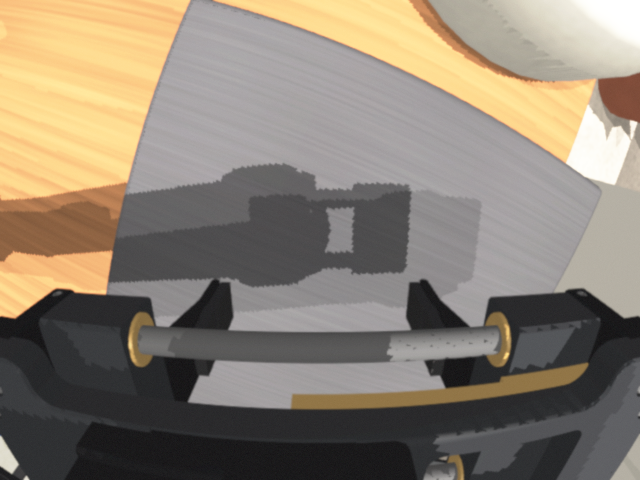

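The scene view shows the larger spanner at (164–252, 342–405), its ring at about (232,385). The nut is at (320,265), the pin at (307,215), the small spanner at (362,172) and the marker at (160,422). Next I'll measure these from depth.

```bash
python3 - <<'E'
from h import *
for n in ['scene','side']:
    im,d=robot.get_image(n);P=pts(n,d);np.save(f'pics/P_{n}.npy',P)
    for t in ['spanner','small_spanner','pin','nut','lamp','marker','spare_nut','tape_roll','carton']:
        for q in robot.outline_of(t,n)[:2]:
            m=q['region']; m=cv2.erode(m.astype(np.uint8),np.ones((2,2)))>0 if t not in('pin','nut') else m
            m&=d>0
            X=P[m]
            if len(X)<5: continue
            print(n,t,round(q['score'],2),np.round(q['box']),'z pct',np.round(np.percentile(X[:,2],[5,50,95]),3),'mean',np.round(X.mean(0),3),'min',X.min(0).round(3),'max',X.max(0).round(3))
    print('table z',np.median(P[...,2][(abs(P[...,0]-.6)<.3)&(abs(P[...,1])<.3)]))
E
```

```text
scene spanner 0.7 [161. 340. 252. 401.] z pct [0.003 0.008 0.02 ] mean [ 0.558 -0.351  0.011] min [ 0.429 -0.382 -0.002] max [ 0.64  -0.317  0.023]
scene small_spanner 0.76 [331. 158. 387. 184.] z pct [0.002 0.007 0.016] mean [0.53  0.318 0.009] min [ 0.426  0.293 -0.002] max [0.592 0.343 0.021]
scene pin 0.47 [306. 214. 312. 228.] z pct [-0.001  0.005  0.008] mean [0.49  0.083 0.004] min [ 0.479  0.061 -0.002] max [0.502 0.101 0.01 ]
scene nut 0.57 [308. 261. 328. 281.] z pct [0.062 0.079 0.092] mean [ 0.63  -0.068  0.078] min [ 0.605 -0.08   0.056] max [ 0.646 -0.039  0.094]
scene lamp 0.88 [294. 257. 403. 480.] z pct [0.008 0.063 0.084] mean [ 0.782 -0.173  0.059] min [ 0.566 -0.395 -0.004] max [ 0.938 -0.003  0.102]
scene marker 0.58 [131. 397. 190. 445.] z pct [0.012 0.016 0.02 ] mean [ 0.542 -0.477  0.016] min [ 0.468 -0.485  0.003] max [ 0.601 -0.469  0.021]
scene marker 0.53 [302. 204. 311. 228.] z pct [-0.     0.004  0.008] mean [0.484 0.099 0.004] min [ 0.467  0.061 -0.002] max [0.502 0.138 0.01 ]
scene spare_nut 0.53 [391. 223. 406. 238.] z pct [0.003 0.019 0.022] mean [0.
[... 1907 characters left out ...]
.077 0.091] mean [ 0.612 -0.046  0.076] min [ 0.598 -0.072  0.06 ] max [ 0.633 -0.031  0.093]
side spare_nut 0.53 [246. 264. 256. 275.] z pct [0.006 0.019 0.022] mean [0.686 0.184 0.017] min [0.679 0.171 0.004] max [0.703 0.195 0.023]
side tape_roll 0.79 [170. 263. 216. 302.] z pct [0.004 0.018 0.024] mean [0.739 0.308 0.016] min [ 0.692  0.259 -0.003] max [0.792 0.355 0.026]
side tape_roll 0.39 [408. 198. 478. 233.] z pct [0.002 0.007 0.019] mean [ 0.558 -0.345  0.009] min [ 0.43  -0.379 -0.003] max [ 0.632 -0.31   0.021]
side carton 0.66 [120. 316. 192. 376.] z pct [0.006 0.038 0.04 ] mean [0.612 0.453 0.032] min [ 0.575  0.391 -0.001] max [0.669 0.51  0.042]
table z 0.00034137814675866407
```

```bash
python3 - <<'E'
import cv2,numpy as np
a=cv2.imread('pics/scene0.png');b=cv2.imread('pics/side0.png')
f=lambda i,x,y,w,h:cv2.resize(i[y:y+h,x:x+w],(400,300),interpolation=cv2.INTER_CUBIC)
cv2.imwrite('pics/crop0.png',np.vstack([np.hstack([f(a,150,330,112,84),f(a,280,240,80,60)]),np.hstack([f(b,300,195,80,60),f(b,400,180,100,75)])]))
E
```

```text
(no output)
```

View pics/crop0.png

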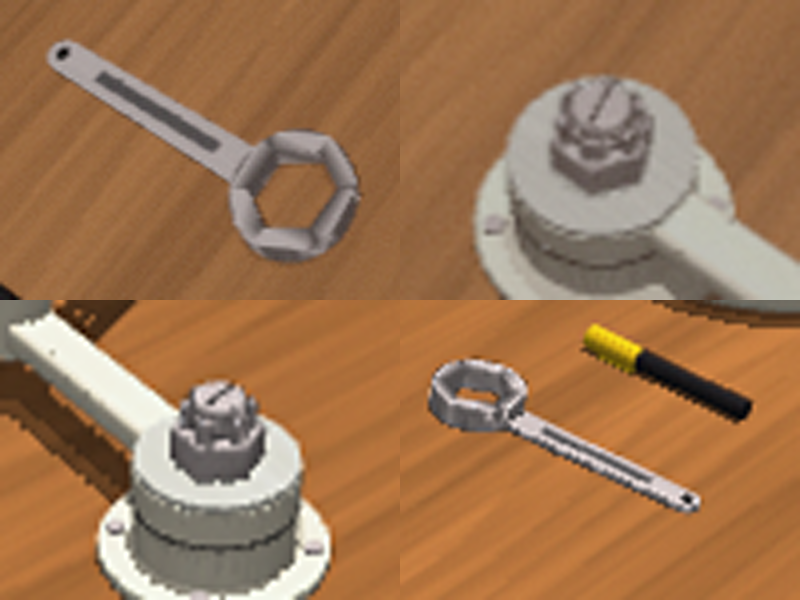

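```bash
cat >> h.py <<'E'
def circ(X):
    A=np.c_[2*X,np.ones(len(X))];s=np.linalg.lstsq(A,(X**2).sum(1),rcond=None)[0];return s[:2],np.sqrt(s[2]+s[0]**2+s[1]**2)
def goto(p,R=None):
    """tool-frame rotvec + shift cm to reach p,R"""
    s=robot.state();R0=np.array(s['orientation']);p0=np.array(s['ee_pos'])
    R=R0 if R is None else R
    rv=cv2.Rodrigues(R0.T@R)[0].ravel()
    print('now',p0.round(4),'yawy',np.degrees(np.arctan2(R0[1,1],R0[0,1])).round(2),'F',np.round(s['wrist_force'],1),'grip',round(float(s['grip_width'])*8.7,2),'q',np.round(s['joint_pos'],2),'t',round(float(s['clock']),2))
    print('rv',rv.round(3).tolist(),'shift',(R0.T@(np.array(p)-p0)*100).round(2).tolist())
def down(yaw):
    """tool down with tool y at yaw (deg)"""
    a=np.radians(yaw);y=np.array([np.cos(a),np.sin(a),0]);x=np.array([0,0,-1.]);return np.c_[x,y,np.cross(x,y)]
E
python3 - <<'E'
from h import *
for n in ['scene','side']:
    P=np.load(f'pics/P_{n}.npy');x,y,z=P[...,0],P[...,1],P[...,2]
    m=(x>.41)&(x<.65)&(y>-.41)&(y<-.29)&(z>.011)&(z<.03);X=P[m]
    rc,_=circ(X[:,:2]);bb=cv2.minEnclosingCircle(X[:,:2].astype(np.float32))
    m2=(x>.41)&(x<rc[0]-.04)&(y>-.41)&(y<-.29)&(z>.0035)&(z<.010);H=P[m2][:,:2]
    vx=cv2.fitLine(H.astype(np.float32),cv2.DIST_HUBER,0,.01,.01).ravel()
    print(n,'ring',rc.round(4),bb,len(X),'handle mean',H.mean(0).round(4),'dir',np.degrees(np.arctan2(H.mean(0)[1]-rc[1],H.mean(0)[0]-rc[0])).round(2),np.degrees(np.arctan2(vx[1],vx[0])).round(2),'far',np.linalg.norm(H-rc,axis=1).max().round(3))
    m=(abs(x-.62)<.05)&(abs(y+.06)<.05)&(z>.0945)&(z<.1);S=P[m];print('stud',len(S),S.mean(0).round(4),cv2.minEnclosingCircle(S[:,:2].astype(np.float32)))
    m=(abs(x-.62)<.05)&(abs(y+.06)<.05)&(z>.058)&(z<.062);S=P[m];print('washer',circ(S[:,:2]),cv2.minEnclosingCircle(S[:,:2].astype(np.float32)))
    m=(abs(x-.484)<.05)&(abs(y-.1)<.06)&(z>.003)&(z<.012);S=P[m];vx=cv2.fitLine(S[:,:2].astype(np.float32),cv2.DIST_HUBER,0,.01,.01).ravel()
    t=(S[:,:2]-vx[2:])@vx[:2];print('pin',S.mean(0).round(4),np.degrees(np.arctan2(vx[1],vx[0])).round(1),'ends',(vx[2:]+t.min()*vx[:2]).round(4),(vx[2:]+t.max()*vx[:2]).round(4))
    m=(x>.66)&(x<1.1)&(y<0.02)&(y>-.5)&(z>.03)&(z<.12);
    M=np.zeros((400,300),np.uint8)
    X=P[m];i=((X[:,0]-.5)*500).astype(int);j=((X[:,1]+.55)*500).astype(int);M[np.clip(399-i,0,399),np.clip(299-j,0,299)]=255
    cv2.imwrite(f'pics/lamp_{n}.png',M)
    k=(X[:,0]<.72);print('arm near',X[k].mean(0).round(3)); k=X[:,2]>.083; print('elbow',X[k].mean(0).round(3),np.median(X[k],0).round(3))
E
```

```text
scene ring [ 0.6062 -0.3482] ((0.6057298183441162, -0.34759408235549927), 0.03496398404240608) 609 handle mean [ 0.4986 -0.3535] dir -177.19 2.87 far 0.2
stud 99 [ 0.6238 -0.0579  0.0972] ((0.6240054368972778, -0.056886181235313416), 0.014482750557363033)
washer (array([ 0.62202156, -0.05630145]), np.float64(0.0344302627167317)) ((0.6225751638412476, -0.057105664163827896), 0.04321461170911789)
pin [0.4828 0.0938 0.0048] -70.8 ends [0.4615 0.1594] [0.5016 0.044 ]
arm near [ 0.689 -0.068  0.054]
elbow [ 0.807 -0.084  0.087] [ 0.806 -0.082  0.087]
side ring [ 0.6041 -0.344 ] ((0.6050620079040527, -0.34606680274009705), 0.037687938660383224) 223 handle mean [ 0.4941 -0.3507] dir -176.51 4.39 far 0.194
stud 54 [ 0.6215 -0.0543  0.0969] ((0.6226974725723267, -0.05451168864965439), 0.013939820230007172)
washer (array([ 0.62212968, -0.05542789]), np.float64(0.03409806186371668)) ((0.6229842305183411, -0.05489606037735939), 0.04439240321516991)
pin [0.4809 0.0991 0.0054] -66.7 ends [0.4544 0.1605] [0.5085 0.035 ]
arm near [ 0.694 -0.059  0.053]
elbow [ 0.803 -0.078  0.087] [ 0.803 -0.075  0.087]
```

```bash
python3 - <<'E'
from h import *
goto([.545,-.056,.16],down(3))
E
```

```text
now [ 0.2553 -0.6249  0.2015] yawy 22.22 F [-0.2 -0.7  0.2] grip 8.68 q [ 1.15  0.47 -0.05  1.53  0.02  1.14 -0.08] t 2.5
rv [0.335, -0.0, -0.0] shift [4.16, 48.33, -41.71]
```

Call:
arm_command([
  [[0.335,0,0,4.2,48.3,-41.7,8.7],[0.335,0,0,4.2,48.3,-41.7,8.7],[0.335,0,0,4.2,48.3,-41.7,8.7],[0.335,0,0,4.2,48.3,-41.7,8.7],[0.335,0,0,4.2,48.3,-41.7,8.7]],
])

```text
clock: 2.92
ee_pos: [0.3502, -0.4378, 0.1879]
orientation: [[0.0, 0.999, 0.052], [-0.001, 0.052, -0.999], [-1.0, 0.0, 0.001]]
wrist_force: [0.5, 0.3, 0.4]
grip_width: 0.997
```

```bash
python3 - <<'E'
from h import *
goto([.545,-.056,.16],down(3))
E
```

```text
now [ 0.3502 -0.4378  0.1879] yawy 3.0 F [0.5 0.3 0.4] grip 8.67 q [ 0.86  0.3  -0.05  1.82  0.02  1.02 -0.71] t 2.92
rv [0.0, 0.001, -0.0] shift [2.78, 21.45, -37.11]
```

Call:
arm_command([
  [[0,0,0,2.8,21.5,-37.1,8.7],[0,0,0,2.8,21.5,-37.1,8.7],[0,0,0,2.8,21.5,-37.1,8.7],[0,0,0,2.8,21.5,-37.1,8.7],[0,0,0,2.8,21.5,-37.1,8.7]],
])

```text
clock: 3.33
ee_pos: [0.4448, -0.2527, 0.1747]
orientation: [[0.001, 0.999, 0.052], [-0.001, 0.052, -0.999], [-1.0, 0.001, 0.001]]
wrist_force: [0.9, 0.0, -0.3]
grip_width: 1.001
```

```bash
python3 - <<'E'
from h import *
goto([.545,-.056,.16],down(3))
E
```

```text
now [ 0.4448 -0.2527  0.1747] yawy 2.99 F [ 0.9  0.  -0.3] grip 8.71 q [ 0.57  0.24 -0.16  1.94  0.05  0.96 -1.13] t 3.33
rv [-0.0, 0.001, -0.001] shift [1.46, 11.03, -19.12]
```

Call:
arm_command([
  [[0,0,0,1.5,11,-19.1,8.7],[0,0,0,1.5,11,-19.1,8.7],[0,0,0,1.5,11,-19.1,8.7],[0,0,0,1.5,11,-19.1,8.7],[0,0,0,1.5,11,-19.1,8.7]],
])

```text
clock: 3.75
ee_pos: [0.5389, -0.0673, 0.1608]
orientation: [[0.002, 0.999, 0.052], [-0.001, 0.052, -0.999], [-1.0, 0.002, 0.001]]
wrist_force: [1.1, -0.3, 0.3]
grip_width: 1.003
```

```bash
python3 - <<'E'
from h import *
goto([.545,-.056,.16],down(3))
c=robot.calibration('wrist');np.save('pics/w1_T.npy',c['world_from_camera'])
im,d=snap('wrist','w1')
s=robot.look_for('nut','wrist');print(s[:2])
K=np.array(c['K']);T=np.array(c['world_from_camera'])
def proj(p):
    q=T[:3,:3].T@(np.array(p)-T[:3,3]);th=np.arctan2(np.hypot(q[0],q[1]),q[2]);ph=np.arctan2(q[1],q[0]);return K[0,2]+K[0,0]*th*np.cos(ph),K[1,2]+K[0,0]*th*np.sin(ph)
print(proj([.623,-.056,.097]))
E
```

```text
now [ 0.5389 -0.0673  0.1608] yawy 2.98 F [ 1.1 -0.3  0.3] grip 8.72 q [ 0.26  0.31 -0.26  1.88  0.1   0.96 -1.57] t 3.75
rv [-0.0, 0.001, -0.002] shift [0.08, 0.66, -1.1]
[]
(np.float64(310.25318756140155), np.float64(122.19982869059439))
```

View pics/w1.png

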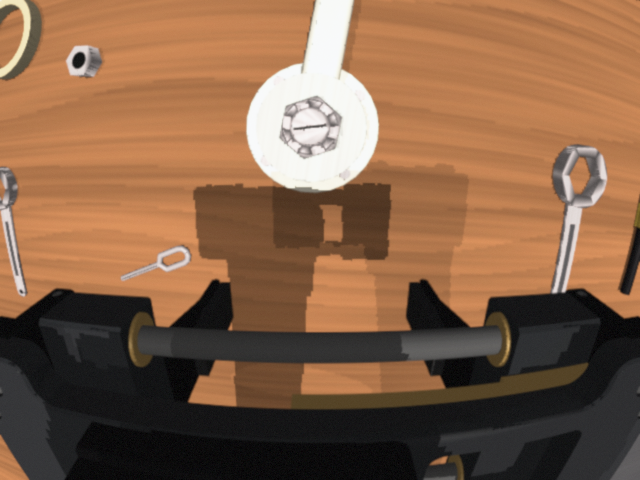

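The wrist view has the nut at (311,126) with a near-horizontal scribed line. The pin runs from (122,277) to (190,257), and the spanner ring is at (580,177). I'll rectify these regions to top-down maps.

```bash
cat >> h.py <<'E'
def wproj(p,T,K):
    q=(np.asarray(p)-T[:3,3])@T[:3,:3];th=np.arctan2(np.hypot(q[...,0],q[...,1]),q[...,2]);ph=np.arctan2(q[...,1],q[...,0])
    return K[0,2]+K[0,0]*th*np.cos(ph),K[1,2]+K[0,0]*th*np.sin(ph)
def ortho(im,T,K,cx,cy,z,half,n=400):
    """top-down: col=+x world right, row up=+y"""
    g=(np.arange(n)+.5)/n*2*half-half
    X,Y=np.meshgrid(cx+g,cy-g);u,v=wproj(np.stack([X,Y,0*X+z],-1),T,K)
    return cv2.remap(im,u.astype(np.float32),v.astype(np.float32),cv2.INTER_CUBIC)
E
python3 - <<'E'
from h import *
im=cv2.imread('pics/w1.png');T=np.load('pics/w1_T.npy');K=np.array(robot.calibration('wrist')['K'])
a=ortho(im,T,K,.623,-.056,.097,.03);b=ortho(im,T,K,.623,-.056,.08,.03)
cv2.imwrite('pics/o1.png',np.hstack([a,b]))
a=ortho(im,T,K,.48,.095,.004,.07);b=ortho(im,T,K,.53,-.345,.012,.12)
cv2.imwrite('pics/o2.png',np.hstack([a,b]))
E
```

```text
(no output)
```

View pics/o1.png

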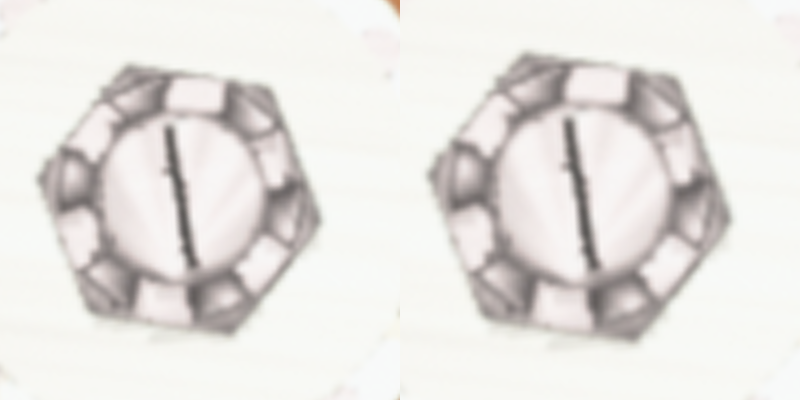

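View pics/o2.png

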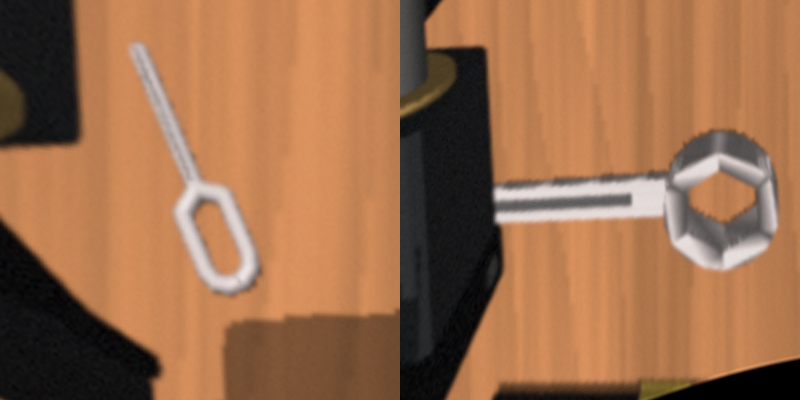

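Nut: centre about (0.6205, −0.055), flat normals at 21.4° mod 60, scribed line at 99.7°. The nut therefore has to turn about 41.7° clockwise. I'll move over the spanner next.

```bash
python3 - <<'E'
from h import *
goto([.5515,-.349,.1],down(3.3))
E
```

```text
now [ 0.5409 -0.0603  0.1607] yawy 3.7 F [-0.   0.2  0. ] grip 8.65 q [ 0.26  0.31 -0.27  1.88  0.1   0.96 -1.56] t 3.85
rv [0.007, -0.003, -0.004] shift [5.97, -0.83, 28.9]
```

Call:
arm_command([
  [[0.007,0,0,1,-0.8,28.9,8.7],[0.007,0,0,2.5,-0.8,28.9,8.7],[0.007,0,0,3.5,-0.8,28.9,8.7],[0.007,0,0,4,-0.8,28.9,8.7],[0.007,0,0,4.5,-0.8,28.9,8.7]],
])

```text
clock: 4.27
ee_pos: [0.548, -0.2775, 0.132]
orientation: [[0.005, 0.998, 0.057], [0.002, 0.057, -0.998], [-1.0, 0.005, -0.002]]
wrist_force: [-0.4, -0.6, 0.4]
grip_width: 1.001
```

```bash
python3 - <<'E'
from h import *
goto([.5515,-.349,.1],down(3.3))
E
```

```text
now [ 0.548  -0.2775  0.132 ] yawy 3.28 F [-0.4 -0.6  0.4] grip 8.71 q [ 0.54  0.44 -0.18  1.75  0.09  0.95 -1.19] t 4.27
rv [-0.0, -0.002, -0.005] shift [3.19, -0.08, 7.17]
```

Call:
arm_command([
  [[0,-0.002,-0.005,2,0,4,8.7],[0,-0.002,-0.005,3.2,-0.1,7.2,8.7],[0,-0.002,-0.005,3.2,-0.1,7.2,8.7],[0,-0.002,-0.005,3.2,-0.1,7.2,8.7],[0,-0.002,-0.005,3.2,-0.1,7.2,8.7]],
])

```text
clock: 4.68
ee_pos: [0.5511, -0.349, 0.0997]
orientation: [[-0.0, 0.998, 0.057], [0.001, 0.057, -0.998], [-1.0, -0.0, -0.001]]
wrist_force: [0.1, -0.4, 1.0]
grip_width: 0.995
```

```bash
python3 - <<'E'
from h import *
goto([.5515,-.349,.1],down(3.3))
c=robot.calibration('wrist');T=np.array(c['world_from_camera']);K=np.array(c['K']);np.save('pics/w2_T.npy',T)
snap('wrist','w2');im=cv2.imread('pics/w2.png')
a=ortho(im,T,K,.56,-.345,.018,.08);b=ortho(im,T,K,.56,-.345,.006,.08)
cv2.imwrite('pics/o3.png',np.hstack([a,b]))
E
```

```text
now [ 0.5511 -0.349   0.0997] yawy 3.26 F [ 0.1 -0.4  1. ] grip 8.66 q [ 0.61  0.53 -0.16  1.68  0.1   0.93 -1.1 ] t 4.68
rv [-0.001, -0.001, 0.0] shift [-0.03, 0.04, -0.0]
```

View pics/o3.png

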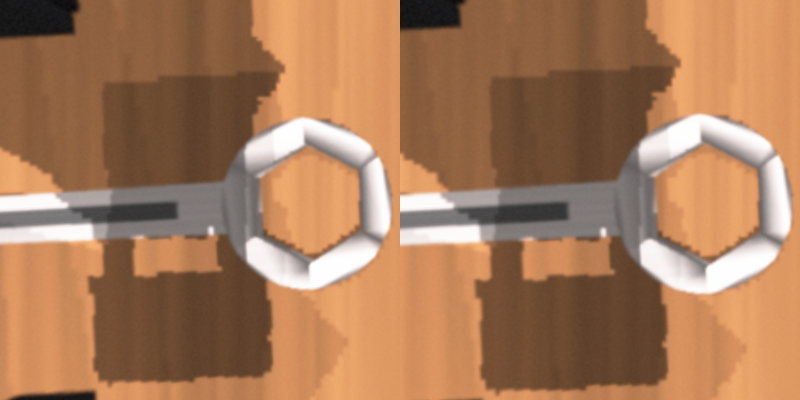

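View pics/w2.png

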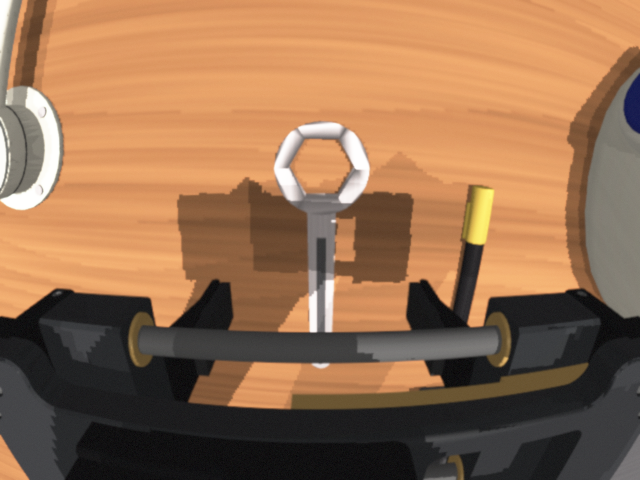

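Ring centre is (0.6024, −0.3466) with the handle at 183°, and the ring measures 67–69 mm, which matches. I'll descend and grip it 50 mm out.

Call:
arm_command([
  [[-0.004,0,0,4,0.1,0,8.7],[-0.004,0,0,8,0.15,0,8.7],[-0.004,0,0,9.5,0.15,0,8.7],[-0.004,0,0,9.8,0.15,0,8.7],[-0.004,0,0,9.8,0.15,0,6]],
], force=50)

```text
clock: 5.15
ee_pos: [0.5537, -0.3461, 0.0021]
orientation: [[-0.0, 0.998, 0.065], [0.002, 0.065, -0.998], [-1.0, 0.0, -0.002]]
wrist_force: [0.8, -0.3, -0.1]
grip_width: 0.972
```

Call:
arm_command([
  [[0,0,0,0,0,0,0.5],[0,0,0,0,0,0,0.5],[0,0,0,0,0,0,0.5],[0,0,0,0,0,0,0.5],[0,0,0,0,0,0,0.5]],
], force=50)

```text
clock: 5.57
ee_pos: [0.5542, -0.3465, 0.0031]
orientation: [[0.001, 0.998, 0.065], [0.001, 0.065, -0.998], [-1.0, 0.001, -0.001]]
wrist_force: [0.1, 0.5, 0.6]
grip_width: 0.628
```

Call:
arm_command([
  [[0,0,0,0,0,0,0.5],[0,0,0,0,0,0,0.5],[0,0,0,0,0,0,0.5],[0,0,0,0,0,0,0.5],[0,0,0,0,0,0,0.5]],
])

```text
clock: 5.98
ee_pos: [0.5541, -0.3464, 0.0031]
orientation: [[0.001, 0.998, 0.065], [0.001, 0.065, -0.998], [-1.0, 0.001, -0.001]]
wrist_force: [-0.3, 0.8, -0.4]
grip_width: 0.249
```

Call:
arm_command([
  [[0,0,0,0,0,0,0.5],[0,0,0,0,0,0,0.5],[0,0,0,0,0,0,0.5],[0,0,0,-1,0,0,0.5],[0,0,0,-3,0,0,0.5]],
], force=60)

```text
clock: 6.4
ee_pos: [0.5522, -0.3454, 0.0313]
orientation: [[-0.004, 0.998, 0.065], [0.004, 0.065, -0.998], [-1.0, -0.003, -0.004]]
wrist_force: [-0.4, 0.5, 0.3]
grip_width: 0.061
```

```bash
python3 - <<'E'
from h import *
goto([.55,-.3,.14],down(21.4))
T=np.array(robot.calibration('wrist')['world_from_camera']);K=np.array(robot.calibration('wrist')['K'])
snap('wrist','w3')
E
```

```text
now [ 0.5522 -0.3454  0.0313] yawy 3.73 F [-0.4  0.5  0.3] grip 0.53 q [ 0.6   0.61 -0.15  1.73  0.12  0.81 -1.11] t 6.4
rv [-0.308, -0.005, 0.003] shift [-10.85, 0.04, -4.59]
```

View pics/w3.png

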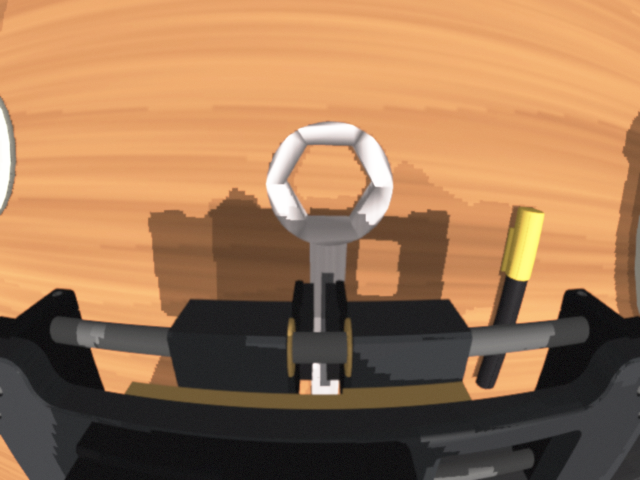

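The jaws closed to 0.5 cm with nothing in them, and w3 shows the spanner still on the counter. I'll measure it again and retry lower, waiting for contact before lifting.

```bash
python3 - <<'E'
from h import *
c=robot.calibration('wrist');T=np.array(c['world_from_camera']);K=np.array(c['K'])
im,d=snap('wrist','w4');im=cv2.imread('pics/w4.png')
a=ortho(im,T,K,.56,-.345,.018,.08);b=ortho(im,T,K,.56,-.345,.006,.08)
cv2.imwrite('pics/o4.png',np.hstack([a,b]))
goto([.5525,-.3492,.0],down(3))
im,d=robot.get_image('side');P=pts('side',d);m=(P[...,0]>.4)&(P[...,0]<.66)&(abs(P[...,1]+.35)<.06)&(P[...,2]>.012)&(P[...,2]<.1)
cv2.imwrite('pics/s4.png',cv2.resize(im[150:250,380:513,::-1],(800,600),interpolation=cv2.INTER_CUBIC))
E
```

```text
now [ 0.5565 -0.3478  0.0366] yawy 3.71 F [ 0.6 -0.8  0.2] grip 0.52 q [ 0.6   0.61 -0.15  1.72  0.12  0.81 -1.11] t 6.5
rv [0.012, 0.002, -0.007] shift [3.66, -0.44, 0.11]
```

View pics/o4.png

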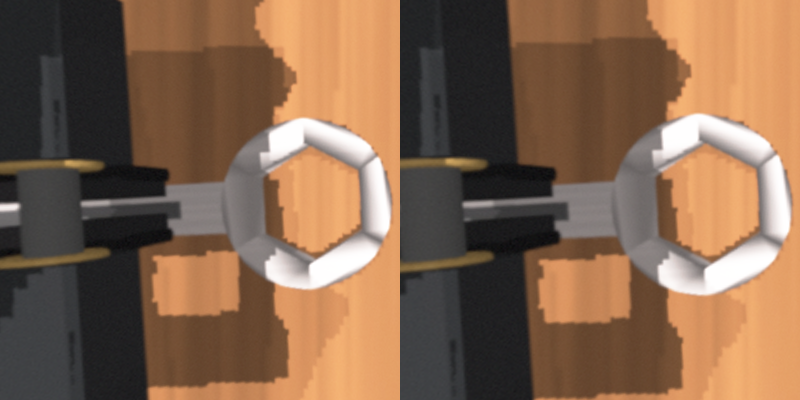

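View pics/s4.png

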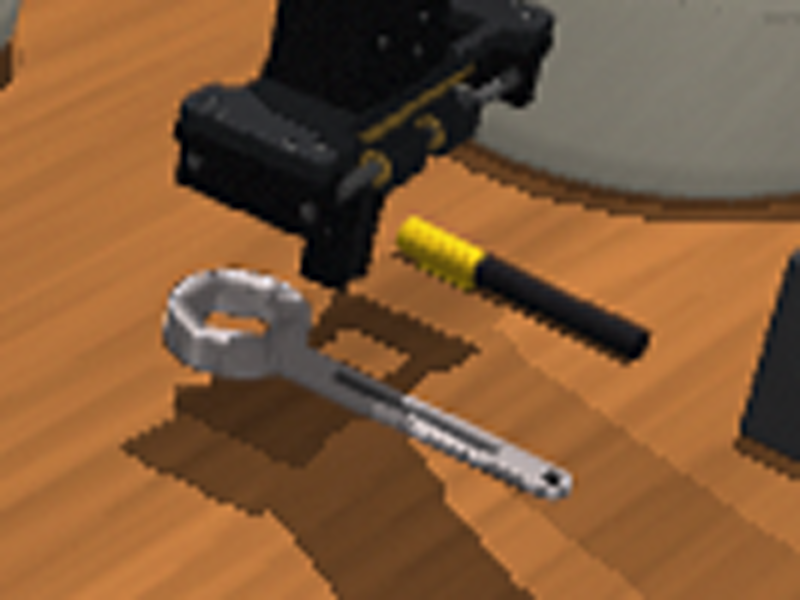

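Call:
arm_command([
  [[0.012,0,0,0,-0.4,0.1,4.5],[0.012,0,0,0,-0.4,0.1,4.5],[0.012,0,0,0,-0.4,0.1,4.5],[0.012,0,0,0,-0.4,0.1,4.5],[0.012,0,0,0,-0.4,0.1,4.5]],
], force=60)

```text
clock: 6.97
ee_pos: [0.5514, -0.3483, 0.0347]
orientation: [[0.004, 0.999, 0.053], [-0.0, 0.053, -0.999], [-1.0, 0.004, 0.0]]
wrist_force: [0.3, 0.7, -0.7]
grip_width: 0.353
```

```bash
python3 - <<'E'
from h import *
goto([.5525,-.3492,.0],down(3))
E
```

```text
now [ 0.5514 -0.3483  0.0347] yawy 3.03 F [ 0.3  0.7 -0.7] grip 3.08 q [ 0.6   0.61 -0.15  1.73  0.11  0.81 -1.11] t 6.97
rv [0.001, 0.0, -0.004] shift [3.47, 0.09, 0.09]
```

Call:
arm_command([
  [[0,0,-0.004,1,0.1,0.1,4.5],[0,0,-0.004,2.4,0.1,0.1,4.5],[0,0,-0.004,3.2,0.1,0.1,4.5],[0,0,-0.004,3.45,0.1,0.1,4.5],[0,0,-0.004,3.5,0.1,0.1,4]],
])

```text
clock: 7.38
ee_pos: [0.5515, -0.3486, -0.0022]
orientation: [[-0.003, 0.999, 0.053], [0.001, 0.053, -0.999], [-1.0, -0.003, -0.001]]
wrist_force: [-0.6, -0.6, -0.9]
grip_width: 0.488
```

Call:
arm_command([
  [[0,0,0,0.1,0,0,1],[0,0,0,0.1,0,0,1],[0,0,0,0.1,0,0,1],[0,0,0,0.1,0,0,1],[0,0,0,0.1,0,0,1]],
], force=60)

```text
clock: 7.8
ee_pos: [0.5518, -0.3488, -0.0028]
orientation: [[-0.002, 0.999, 0.053], [0.001, 0.053, -0.999], [-1.0, -0.002, -0.001]]
wrist_force: [0.0, 0.2, 0.4]
grip_width: 0.18
```

```bash
python3 - <<'E'
from h import *
goto([.5525,-.3492,.0],down(3))
c=robot.calibration('wrist');print(np.round(c['world_from_camera'],3))
im,d=robot.get_image('side')
cv2.imwrite('pics/s5.png',cv2.resize(im[170:245,390:490,::-1],(800,600),interpolation=cv2.INTER_CUBIC))
P=pts('side',d);
x,y,z=P[...,0],P[...,1],P[...,2]
m=(abs(x-.5515)<.02)&(abs(y+.3488)<.03)&(z>.01)&(im.max(2)<60);print(m.sum(),np.percentile(z[m],[0,1,5,20]) if m.sum() else 0)
E
```

```text
now [ 0.5518 -0.3488 -0.0028] yawy 3.04 F [0.  0.2 0.4] grip 1.57 q [ 0.6   0.66 -0.14  1.74  0.13  0.75 -1.12] t 7.8
rv [0.001, -0.001, 0.002] shift [-0.28, 0.07, 0.04]
[[ 0.054 -0.953 -0.298  0.633]
 [-0.999 -0.052 -0.015 -0.344]
 [-0.002  0.298 -0.955  0.181]
 [ 0.     0.     0.     1.   ]]
368 [0.01833821 0.0201362  0.02331535 0.03770079]
```

View pics/s5.png

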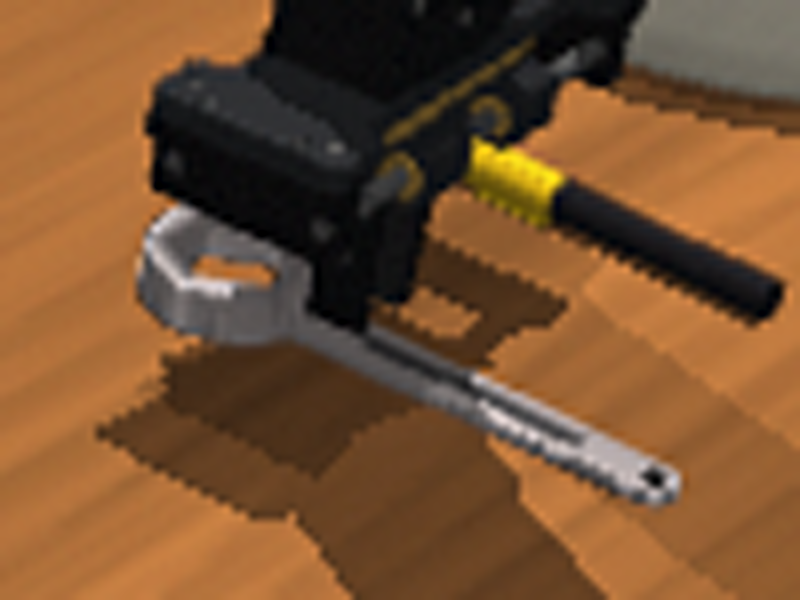

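```bash
python3 - <<'E'
from h import *
c=robot.calibration('wrist');T=np.array(c['world_from_camera']);K=np.array(c['K'])
im,d=snap('wrist','w5')
v,u=np.mgrid[0:480,0:640].astype(float);a=u-K[0,2];b=v-K[1,2];r=np.hypot(a,b)+1e-9;th=r/K[0,0]
# depth along optical axis
X=np.stack([d*np.tan(th)*a/r,d*np.tan(th)*b/r,d],-1)@T[:3,:3].T+T[:3,3]
for (uu,vv) in [(320,60),(150,100),(500,100),(320,130),(320,200),(300,300),(340,300),(320,250)]:
    print(uu,vv,X[vv,uu].round(4),im[vv,uu])
m=(abs(X[...,0]-.5518)<.03)&(abs(X[...,1]+.3488)<.04)&(im.max(2)<70)&(d>0);print(m.sum(),np.percentile(X[m][:,2],[0,2,10,50]).round(3))
k=X[m];k=k[k[:,2]<.03];print(k.min(0).round(3),k.max(0).round(3))
print(robot.state()['wrist_force'],robot.state()['ee_pos'])
E
```

```text
320 60 [ 0.6656 -0.342   0.0007] [242 176 115]
150 100 [ 0.6461 -0.2566  0.0013] [238 171 111]
500 100 [ 0.6565 -0.435   0.0012] [236 169 109]
320 130 [ 0.6315 -0.3439  0.0193] [253 250 249]
320 200 [ 0.5971 -0.3457  0.0016] [237 170 112]
300 300 [ 0.5604 -0.3391  0.0378] [24 25 26]
340 300 [ 0.5613 -0.3563  0.0376] [27 26 26]
320 250 [ 0.5772 -0.3468  0.019 ] [122 116 115]
34941 [-0.     0.029  0.089  0.128]
[ 0.526 -0.371 -0.   ] [ 0.563 -0.325  0.03 ]
[-0.65203461  0.17057538 -0.22921154] [ 0.55176014 -0.34874633 -0.00285422]
```

View pics/w5.png

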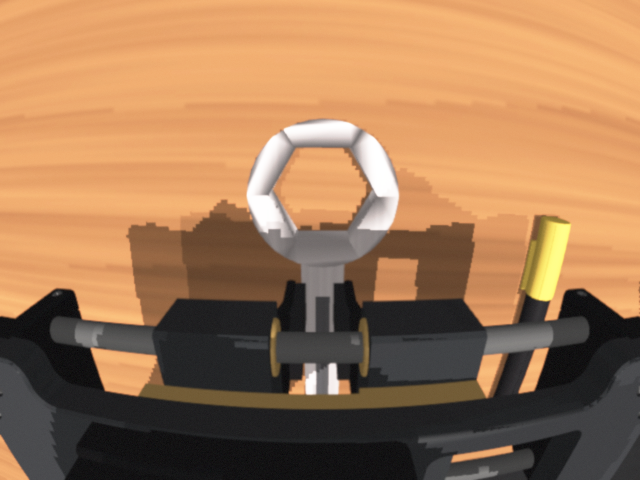

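The side view puts the fingertips about 18 mm above the counter although the TCP reads −3 mm, so the handle was never between the pads. I'll reopen and step down, watching the force.

Call:
arm_command([
  [[0,0,0,-0.3,0,0,4.5],[0,0,0,-0.3,0,0,4.5],[0,0,0,-0.3,0,0,4.5],[0,0,0,-0.3,0,0,4.5],[0,0,0,0,0.1,0,4.5]],
], force=60)

```text
clock: 8.32
ee_pos: [0.553, -0.349, -0.0024]
orientation: [[-0.001, 0.999, 0.053], [0.0, 0.053, -0.999], [-1.0, -0.001, -0.0]]
wrist_force: [-0.5, 0.9, -0.2]
grip_width: 0.429
```

Call:
arm_command([
  [[0,0,0,0.2,0,0,4.5],[0,0,0,0.4,0,0,4.5],[0,0,0,0.6,0,0,4.5],[0,0,0,0.8,0,0,4.5],[0,0,0,0.8,0,0,4.5]],
])

```text
clock: 8.73
ee_pos: [0.5525, -0.3488, -0.0111]
orientation: [[-0.002, 0.999, 0.053], [0.001, 0.053, -0.999], [-1.0, -0.002, -0.001]]
wrist_force: [-0.2, 0.2, -0.2]
grip_width: 0.517
```

```bash
python3 - <<'E'
from h import *
goto([.5525,-.3492,-.012],down(3))
im,d=robot.get_image('side')
cv2.imwrite('pics/s6.png',cv2.resize(im[170:245,390:490,::-1],(800,600),interpolation=cv2.INTER_CUBIC))
E
```

```text
now [ 0.5525 -0.3488 -0.0111] yawy 3.03 F [-0.2  0.2 -0.2] grip 4.49 q [ 0.6   0.67 -0.14  1.74  0.13  0.74 -1.13] t 8.73
rv [0.0, -0.001, 0.002] shift [0.09, -0.0, 0.04]
```

View pics/s6.png

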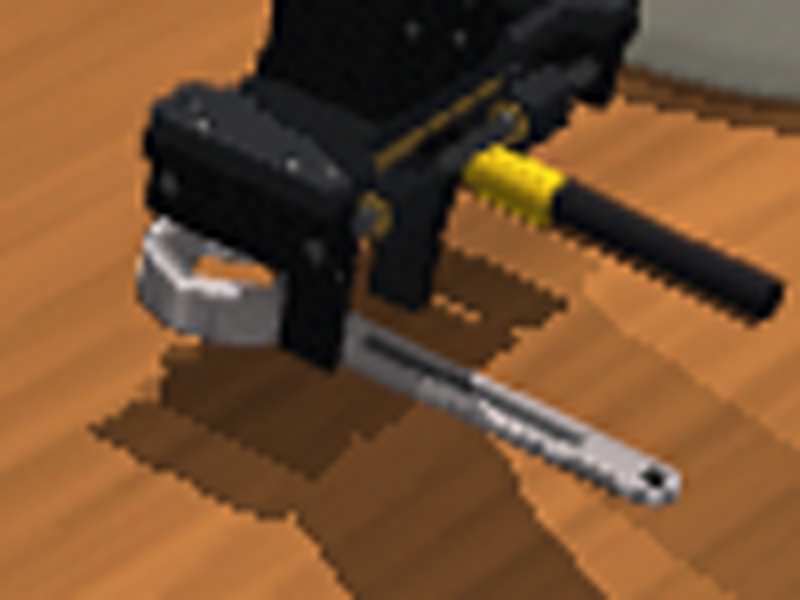

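Call:
arm_command([
  [[0,0,0,0.2,0,0,4.5],[0,0,0,0.3,0,0,4.5],[0,0,0,0.4,0,0,4.5],[0,0,0,0.5,0,0,4.5],[0,0,0,0.5,0,0,4.5]],
])

```text
clock: 9.2
ee_pos: [0.5526, -0.3488, -0.016]
orientation: [[-0.002, 0.999, 0.053], [0.001, 0.053, -0.999], [-1.0, -0.002, -0.001]]
wrist_force: [0.0, 0.7, 0.9]
grip_width: 0.513
```

Call:
arm_command([
  [[0,0,0,0.1,0,0,4.5],[0,0,0,0.2,0,0,4.5],[0,0,0,0.2,0,0,4.5],[0,0,0,0.2,0,0,4.5],[0,0,0,0.2,0,0,4.5]],
])

```text
clock: 9.62
ee_pos: [0.5525, -0.3488, -0.018]
orientation: [[-0.002, 0.999, 0.053], [0.001, 0.053, -0.999], [-1.0, -0.002, -0.001]]
wrist_force: [0.3, 0.2, 0.2]
grip_width: 0.518
```

Call:
arm_command([
  [[0,0,0,0.1,0,0,1],[0,0,0,0.1,0,0,1],[0,0,0,0.1,0,0,1],[0,0,0,0.1,0,0,1],[0,0,0,0.1,0,0,1]],
], force=60)

```text
clock: 10.03
ee_pos: [0.5526, -0.3491, -0.019]
orientation: [[-0.002, 0.999, 0.053], [0.0, 0.053, -0.999], [-1.0, -0.002, -0.0]]
wrist_force: [0.4, -0.0, -0.1]
grip_width: 0.23
```

Call:
arm_command([
  [[0,0,0,0,0,0,1],[0,0,0,0,0,0,1],[0,0,0,0,0,0,1],[0,0,0,0,0,0,1],[0,0,0,0,0,0,1]],
])

```text
clock: 10.45
ee_pos: [0.5526, -0.3491, -0.019]
orientation: [[-0.002, 0.999, 0.053], [0.0, 0.053, -0.999], [-1.0, -0.002, -0.0]]
wrist_force: [-0.8, 0.2, 0.7]
grip_width: 0.226
```

Contact held at 19.7 mm, which is the handle's width. I'll lift it and swing over to the nut.

Call:
arm_command([
  [[0,0,0,-0.5,0,0,1],[0,0,0,-1.5,0,0,1],[0,0,0,-3.5,0,0,1],[0,0,0,-6.5,0,0,1],[0,0,0,-10,0,0,1]],
], force=60)

```text
clock: 10.87
ee_pos: [0.551, -0.3481, 0.0807]
orientation: [[-0.006, 0.999, 0.053], [0.003, 0.053, -0.999], [-1.0, -0.006, -0.003]]
wrist_force: [-0.6, -0.4, -2.9]
grip_width: 0.225
```

```bash
python3 - <<'E'
from h import *
goto([.574,-.0734,.10],down(21.4))
snap('wrist','w6');im=robot.get_image('side')[0]
cv2.imwrite('pics/s7.png',cv2.resize(im[130:250,360:520,::-1],(800,600),interpolation=cv2.INTER_CUBIC))
E
```

```text
now [ 0.551  -0.3481  0.0807] yawy 3.04 F [-0.6 -0.4 -2.9] grip 1.96 q [ 0.61  0.56 -0.15  1.69  0.1   0.91 -1.11] t 10.87
rv [-0.32, -0.004, 0.005] shift [-1.87, 3.74, -27.32]
```

View pics/s7.png

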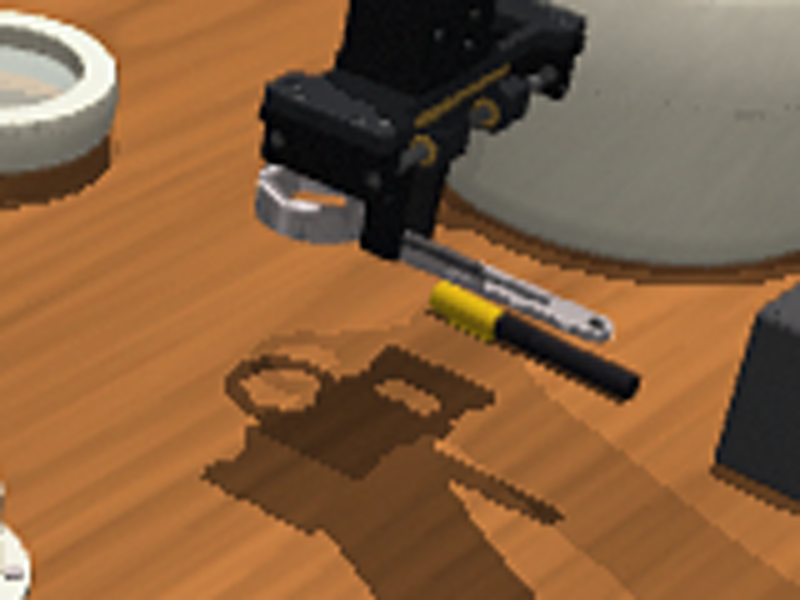

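The spanner is held level. I'll carry it to the nut.

Call:
arm_command([
  [[-0.1,0,0,-2,1,-3,1],[-0.2,0,0,-2.5,2,-7,1],[-0.32,0,0,-2.5,3,-11,1],[-0.32,0,0,-2.5,3.7,-15,1],[-0.32,0,0,-2.5,3.7,-19,1]],
])

```text
clock: 11.38
ee_pos: [0.5846, -0.1571, 0.1126]
orientation: [[0.011, 0.931, 0.365], [-0.005, 0.365, -0.931], [-1.0, 0.008, 0.009]]
wrist_force: [1.6, -0.0, -2.1]
grip_width: 0.232
```

```bash
python3 - <<'E'
from h import *
goto([.574,-.0734,.105],down(21.4))
E
```

```text
now [ 0.5846 -0.1571  0.1126] yawy 21.38 F [ 1.6 -0.  -2.1] grip 2.02 q [ 0.4   0.46 -0.27  1.79  0.16  0.9  -1.14] t 11.38
rv [-0.0, 0.009, -0.008] shift [0.71, 2.06, -8.19]
```

Call:
arm_command([
  [[0,0.008,-0.008,0.3,1,-4,1],[0,0.009,-0.008,0.7,2.1,-7,1],[0,0.009,-0.008,0.7,2.1,-8.2,1],[0,0.009,-0.008,0.7,2.1,-8.2,1],[0,0.009,-0.008,0.7,2.1,-8.2,1]],
])

```text
clock: 11.8
ee_pos: [0.5739, -0.073, 0.105]
orientation: [[-0.001, 0.931, 0.366], [-0.0, 0.366, -0.931], [-1.0, -0.001, 0.0]]
wrist_force: [0.5, -1.0, -2.1]
grip_width: 0.229
```

```bash
python3 - <<'E'
from h import *
goto([.574,-.0734,.105],down(21.4))
c=robot.calibration('wrist');T=np.array(c['world_from_camera']);K=np.array(c['K'])
snap('wrist','w7');im=cv2.imread('pics/w7.png')
s=robot.state();zu=s['ee_pos'][2]+.019
a=ortho(im,T,K,.62,-.055,zu+.018,.05);b=ortho(im,T,K,.62,-.055,.092,.03)
cv2.imwrite('pics/o7.png',np.hstack([a,b]))
im=robot.get_image('side')[0]
cv2.imwrite('pics/s8.png',cv2.resize(im[150:270,280:440,::-1],(800,600),interpolation=cv2.INTER_CUBIC))
E
```

```text
now [ 0.5739 -0.073   0.105 ] yawy 21.47 F [ 0.5 -1.  -2.1] grip 1.99 q [ 0.28  0.43 -0.29  1.85  0.16  0.88 -1.29] t 11.8
rv [0.001, 0.0, 0.001] shift [-0.0, -0.0, 0.04]
```

View pics/o7.png

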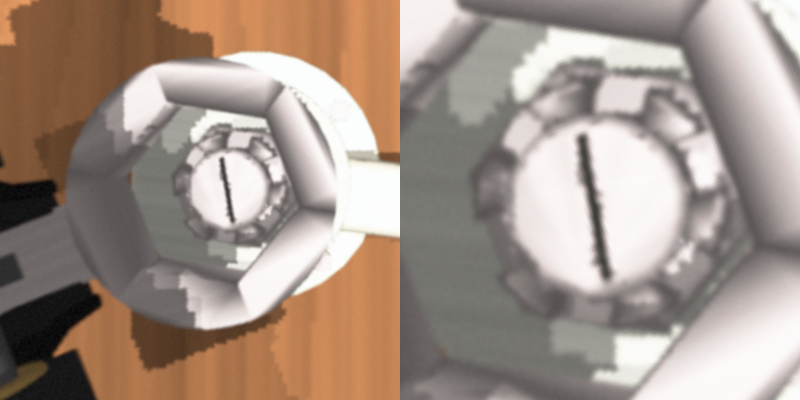

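View pics/s8.png

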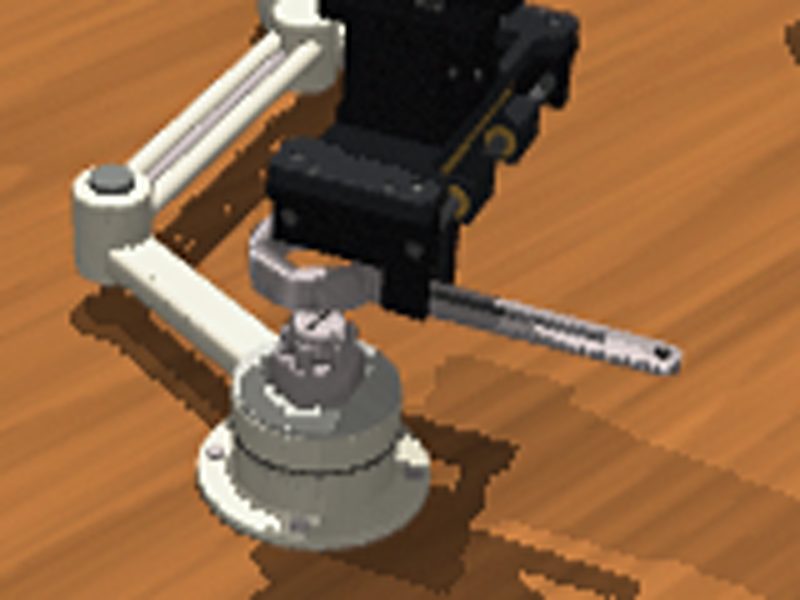

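```bash
cat >> h.py <<'E'
def wpts(d,T,K):
    v,u=np.mgrid[0:480,0:640].astype(float);a=u-K[0,2];b=v-K[1,2];r=np.hypot(a,b)+1e-9;th=r/K[0,0]
    return np.stack([d*np.tan(th)*a/r,d*np.tan(th)*b/r,d],-1)@T[:3,:3].T+T[:3,3]
E
python3 - <<'E'
from h import *
c=robot.calibration('wrist');T=np.array(c['world_from_camera']);K=np.array(c['K'])
s=robot.state();print(s['ee_pos']);zu=s['ee_pos'][2]+.019
im,d=snap('wrist','w8');X=wpts(d,T,K);x,y,z=X[...,0],X[...,1],X[...,2]
near=np.hypot(x-.62,y+.055)<.045
print('hist z',np.histogram(z[near],bins=np.arange(.05,.16,.005)))
m=near&(z>zu+.010)&(z<.16);print('ring z',np.percentile(z[m],[5,50,95]))
mask=(near&(z>.115)&(z<.16)).astype(np.uint8)
Q=X[mask>0][:,:2]
h=cv2.convexHull((Q*1e4).astype(np.float32)).reshape(-1,2)/1e4
print('ring hull circ',cv2.minEnclosingCircle(Q.astype(np.float32)))
for lo,hi,n in [(.094,.1,'stud'),(.0885,.094,'crown')]:
    m=near&(z>lo)&(z<hi)&(np.hypot(x-.62,y+.055)<.025);S=X[m];print(n,len(S),S.mean(0).round(4),cv2.minEnclosingCircle(S[:,:2].astype(np.float32)))
rgb=cv2.imread('pics/w8.png')
a=ortho(rgb,T,K,.62,-.055,zu+.018,.04,600);cv2.imwrite('pics/o8.png',a)
b=ortho(rgb,T,K,.62,-.055,.097,.025,600);cv2.imwrite('pics/o8b.png',b)
E
```

```text
[ 0.57435173 -0.07544874  0.10509932]
hist z (array([   62,   648,  3418,     0,     0,   296,   838,    77,  1021,
        1973,     1,     0,     0,     0,    55,   606,  1204,   808,
       12250,   241,   285]), array([0.05 , 0.055, 0.06 , 0.065, 0.07 , 0.075, 0.08 , 0.085, 0.09 ,
       0.095, 0.1  , 0.105, 0.11 , 0.115, 0.12 , 0.125, 0.13 , 0.135,
       0.14 , 0.145, 0.15 , 0.155]))
ring z [0.1386741  0.14237529 0.14757565]
ring hull circ ((0.6150420308113098, -0.05713788792490959), 0.04026506841182709)
stud 2051 [ 0.6204 -0.0554  0.0975] ((0.6204217672348022, -0.05553358420729637), 0.018029501661658287)
crown 969 [ 0.6214 -0.0551  0.0927] ((0.6202343702316284, -0.0553889162838459), 0.01923159323632717)
```

View pics/o8.png

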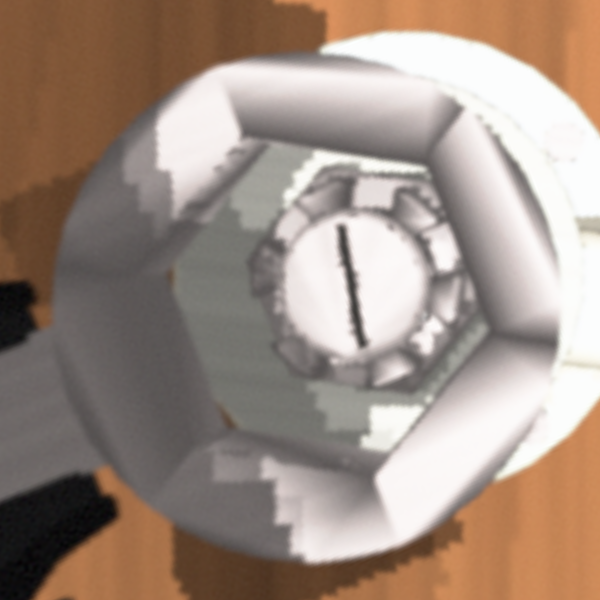

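View pics/o8b.png

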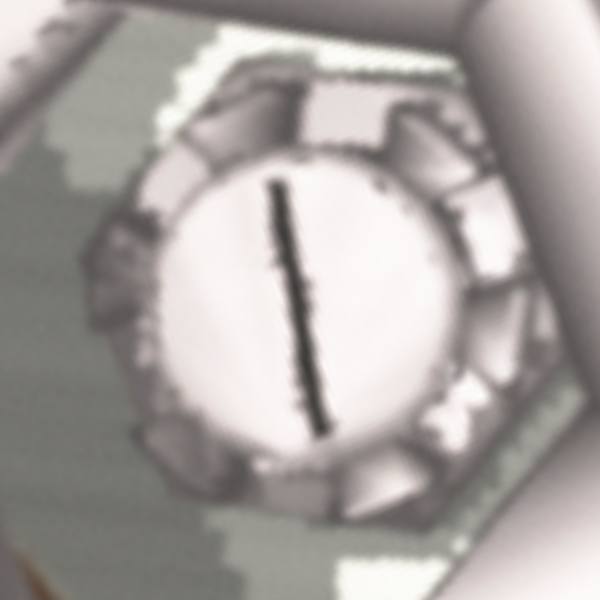

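```bash
python3 - <<'E'
from h import *
for i in range(4):
    s=robot.state();print(s['clock'],s['ee_pos'].round(4),s['qvel'].round(3));robot.get_image('wrist')
E
```

```text
11.95 [ 0.5744 -0.0756  0.1051] [ 0.004  0.001 -0.003 -0.002 -0.004 -0.001 -0.003]
12.0 [ 0.5744 -0.0755  0.1051] [ 0.001  0.002 -0.009  0.002 -0.003 -0.    -0.001]
12.05 [ 0.5744 -0.0752  0.1051] [-0.004 -0.001 -0.008  0.001 -0.001 -0.001 -0.003]
12.1 [ 0.5744 -0.0748  0.105 ] [-0.005 -0.001 -0.008  0.002 -0.003  0.001 -0.   ]
```

Call:
arm_command([
  [[0,0,0,1.3,0,0,1],[0,0,0,2.6,0,0,1],[0,0,0,3.9,0,0,1],[0,0,0,3.9,0,0,1],[0,0,0,3.9,0,0,1]],
])

```text
clock: 12.57
ee_pos: [0.5739, -0.0748, 0.0655]
orientation: [[-0.002, 0.932, 0.362], [0.0, 0.362, -0.932], [-1.0, -0.001, -0.001]]
wrist_force: [-0.0, -0.7, -2.7]
grip_width: 0.232
```

```bash
python3 - <<'E'
from h import *
for i in range(3):
    s=robot.state();print(s['clock'],s['ee_pos'].round(4),s['wrist_force'].round(1));robot.get_image('side')
goto([.574,-.0748,.041],down(21.4))
c=robot.calibration('wrist');T=np.array(c['world_from_camera']);K=np.array(c['K'])
s=robot.state();zu=s['ee_pos'][2]+.019
snap('wrist','w9');rgb=cv2.imread('pics/w9.png')
a=ortho(rgb,T,K,.62,-.055,zu+.018,.04,400);b=ortho(rgb,T,K,.62,-.055,.097,.03,400);cv2.imwrite('pics/o9.png',np.hstack([a,b]))
E
```

```text
12.5667 [ 0.5739 -0.0748  0.0655] [-0.  -0.7 -2.7]
12.6167 [ 0.5747 -0.0748  0.0664] [ 0.6  0.3 -2.2]
12.6667 [ 0.5752 -0.0747  0.0668] [-0.   0.3 -3.4]
now [ 0.5753 -0.0746  0.067 ] yawy 21.25 F [-0.6  0.1 -2.9] grip 2.01 q [ 0.27  0.48 -0.28  1.88  0.18  0.8  -1.31] t 12.72
rv [-0.003, 0.001, -0.002] shift [2.6, -0.13, -0.03]
```

View pics/o9.png

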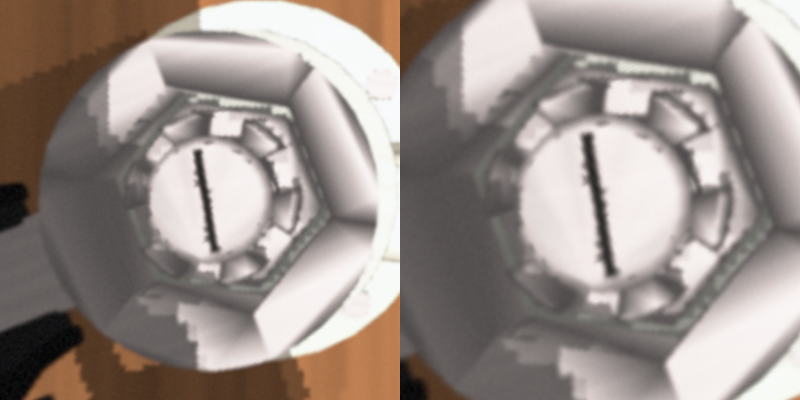

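Call:
arm_command([
  [[0,0,0,0.3,-0.14,-0.05,1],[0,0,0,0.7,-0.14,-0.05,1],[0,0,0,1.0,-0.14,-0.05,1],[0,0,0,1.3,-0.14,-0.05,1],[0,0,0,1.6,-0.14,-0.05,1]],
])

```text
clock: 13.18
ee_pos: [0.5736, -0.0746, 0.0506]
orientation: [[0.002, 0.932, 0.362], [-0.0, 0.362, -0.932], [-1.0, 0.001, 0.001]]
wrist_force: [-0.1, 0.3, -2.6]
grip_width: 0.227
```

```bash
python3 - <<'E'
from h import *
goto([.5738,-.0746,.041],down(21.4))
s=robot.state();print(s['ft_torque'])
E
```

```text
now [ 0.5736 -0.0746  0.0506] yawy 21.25 F [-0.1  0.3 -2.6] grip 1.97 q [ 0.27  0.5  -0.28  1.89  0.19  0.77 -1.31] t 13.18
rv [-0.003, 0.001, -0.001] shift [0.96, 0.02, 0.0]
[-0.01166475  0.07667897  0.06228737]
```

Call:
arm_command([
  [[0,0,0,0.2,0,0,1],[0,0,0,0.4,0,0,1],[0,0,0,0.6,0,0,1],[0,0,0,0.8,0,0,1],[0,0,0,0.9,0,0,1]],
])

```text
clock: 13.6
ee_pos: [0.5736, -0.0746, 0.0413]
orientation: [[0.001, 0.932, 0.363], [-0.0, 0.363, -0.932], [-1.0, 0.001, 0.001]]
wrist_force: [0.2, -1.1, -3.1]
grip_width: 0.227
```

```bash
python3 - <<'E'
from h import *
goto([.5738,-.0746,.041],down(21.4))
im=robot.get_image('side')[0]
cv2.imwrite('pics/s10.png',cv2.resize(im[150:270,280:440,::-1],(800,600),interpolation=cv2.INTER_CUBIC))
goto([.5738,-.0746,.041],down(21.4))
E
```

```text
now [ 0.5736 -0.0746  0.0413] yawy 21.25 F [ 0.2 -1.1 -3.1] grip 1.97 q [ 0.26  0.52 -0.27  1.9   0.2   0.75 -1.32] t 13.6
rv [-0.003, 0.001, -0.001] shift [0.03, 0.02, 0.01]
now [ 0.5735 -0.0746  0.0413] yawy 21.25 F [-0.7 -0.4 -2.2] grip 1.99 q [ 0.26  0.52 -0.27  1.9   0.2   0.75 -1.32] t 13.65
rv [-0.003, 0.0, -0.001] shift [0.03, 0.02, 0.01]
```

View pics/s10.png

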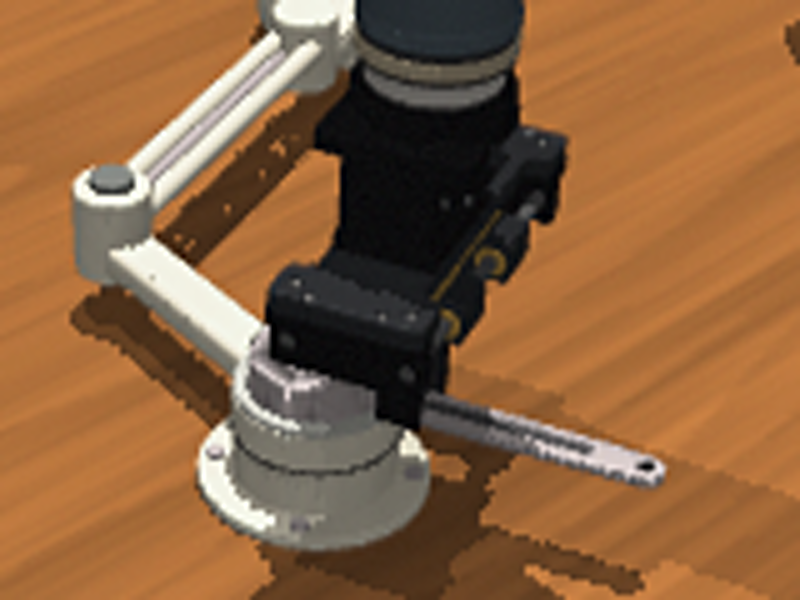

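The ring is seated, so I'll release it.

Call:
arm_command([
  [[0,0,0,0,0,0,4],[0,0,0,0,0,0,4],[0,0,0,0,0,0,4],[0,0,0,0,0,0,4],[0,0,0,-0.5,0,0,4]],
])

```text
clock: 14.07
ee_pos: [0.5731, -0.0745, 0.046]
orientation: [[0.0, 0.932, 0.363], [0.0, 0.363, -0.932], [-1.0, 0.0, 0.0]]
wrist_force: [0.1, 0.1, -0.2]
grip_width: 0.442
```

Call:
arm_command([
  [[0,0,0,-2,0,0,4.5],[0,0,0,-4,-1,0,4.5],[0,0,0,-5,-5,0,4.5],[0,0,0,-5,-9,0,4.5],[0,0,0,-5,-9.5,0,4.5]],
])

```text
clock: 14.48
ee_pos: [0.4779, -0.112, 0.0961]
orientation: [[-0.006, 0.933, 0.359], [-0.003, 0.359, -0.933], [-1.0, -0.006, 0.0]]
wrist_force: [-0.8, -0.3, -0.1]
grip_width: 0.515
```

```bash
python3 - <<'E'
from h import *
a=np.radians(21.4);goto([.6206-.145*np.cos(a),-.0553-.145*np.sin(a),.085],down(21.4))
c=robot.calibration('wrist');T=np.array(c['world_from_camera']);K=np.array(c['K'])
im,d=snap('wrist','w11');rgb=cv2.imread('pics/w11.png');X=wpts(d,T,K)
a=ortho(rgb,T,K,.58,-.065,.078,.08,400);b=ortho(rgb,T,K,.58,-.065,.066,.08,400);cv2.imwrite('pics/o11.png',np.hstack([a,b]))
m=(np.hypot(X[...,0]-.6206,X[...,1]+.0553)<.033)&(np.hypot(X[...,0]-.6206,X[...,1]+.0553)>.024);print('ring z',np.percentile(X[m][:,2],[5,25,50,75,95]).round(4))
E
```

```text
now [ 0.4779 -0.112   0.0961] yawy 21.01 F [-0.8 -0.3 -0.1] grip 4.48 q [ 0.39  0.32 -0.3   2.05  0.13  0.79 -1.19] t 14.48
rv [-0.007, 0.0, 0.006] shift [1.11, 0.86, -0.07]
ring z [0.0776 0.0783 0.0788 0.0793 0.0801]
```

View pics/o11.png

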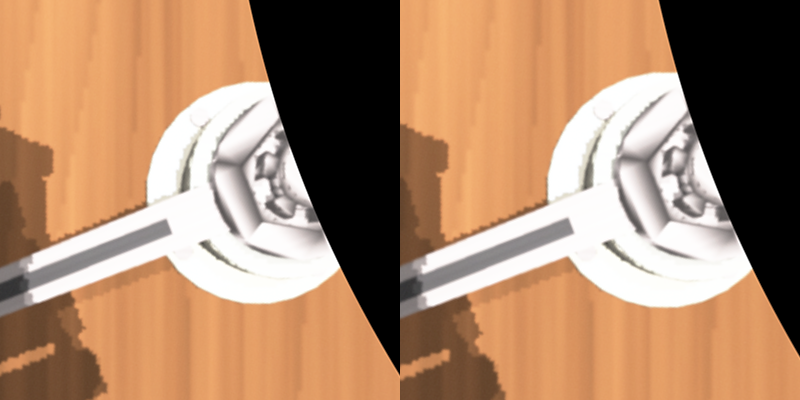

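View pics/w11.png

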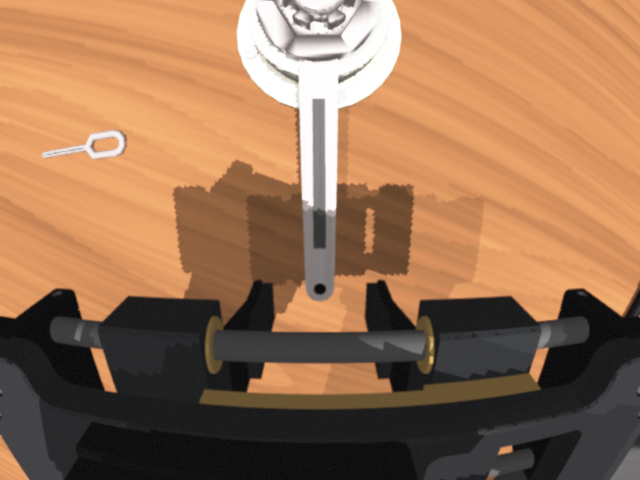

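The ring top is at 78.3 mm, so it sits fully down on the washer. Next I take the outer end of the handle.

```bash
python3 - <<'E'
from h import *
goto([.4901,-.1059,.036],down(21.2))
E
```

```text
now [ 0.4801 -0.1113  0.0963] yawy 21.03 F [-0.8 -0.2 -0.3] grip 4.47 q [ 0.39  0.32 -0.3   2.05  0.13  0.79 -1.19] t 14.53
rv [-0.003, 0.001, 0.003] shift [6.03, 1.15, -0.15]
```

Call:
arm_command([
  [[0,0,0,2,1.1,-0.1,4.5],[0,0,0,4.5,1.1,-0.1,4.5],[0,0,0,6,1.1,-0.1,4.5],[0,0,0,6,1.1,-0.1,4.5],[0,0,0,6,1.1,-0.1,3]],
], force=50)

```text
clock: 14.95
ee_pos: [0.4905, -0.106, 0.0361]
orientation: [[-0.003, 0.933, 0.359], [-0.001, 0.359, -0.933], [-1.0, -0.004, -0.0]]
wrist_force: [1.2, -0.2, -0.1]
grip_width: 0.493
```

Call:
arm_command([
  [[0,0,0,0,0,0,0.8],[0,0,0,0,0,0,0.8],[0,0,0,0,0,0,0.8],[0,0,0,0,0,0,0.8],[0,0,0,0,0,0,0.8]],
])

```text
clock: 15.37
ee_pos: [0.4911, -0.1061, 0.0368]
orientation: [[-0.002, 0.933, 0.359], [-0.001, 0.359, -0.933], [-1.0, -0.002, 0.001]]
wrist_force: [0.3, 0.3, -0.1]
grip_width: 0.206
```

```bash
python3 - <<'E'
from h import *
goto([.4901,-.1059,.036],down(21.2))
s=robot.state();print(s['ft_torque'])
im=robot.get_image('side')[0]
cv2.imwrite('pics/s12.png',cv2.resize(im[150:270,300:460,::-1],(800,600),interpolation=cv2.INTER_CUBIC))
E
```

```text
now [ 0.4911 -0.1061  0.0368] yawy 21.05 F [ 0.3  0.3 -0.1] grip 1.79 q [ 0.35  0.43 -0.28  2.07  0.19  0.66 -1.25] t 15.37
rv [-0.003, 0.001, 0.002] shift [0.08, -0.09, -0.05]
[-0.02746776 -0.15463433 -0.00675577]
```

View pics/s12.png

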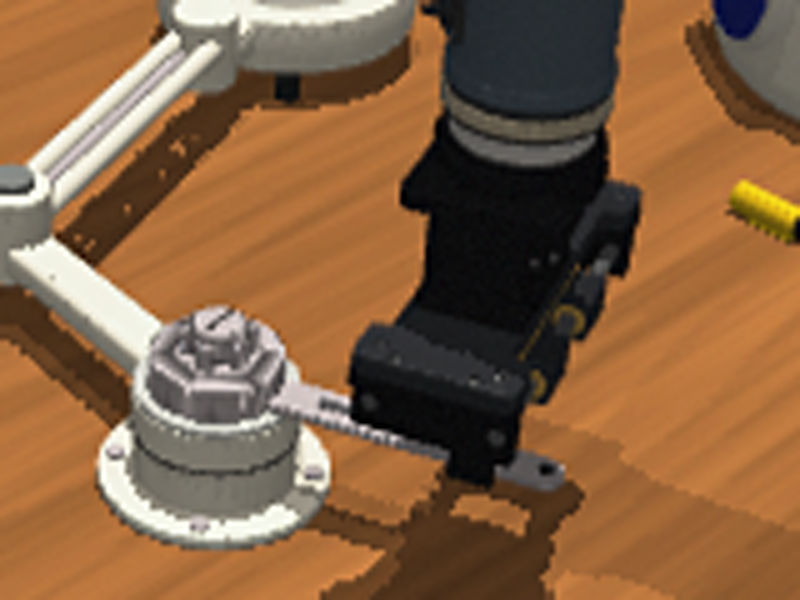

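I have the handle at r = 139 mm. Now I turn it clockwise along the arc.

Call:
arm_command([
  [[0.07,0,0,0,0.03,-0.97,0.8],[0.14,0,0,0,0.14,-1.94,0.8],[0.209,0,0,0,0.3,-2.89,0.8],[0.279,0,0,0,0.54,-3.83,0.8],[0.349,0,0,0,0.84,-4.76,0.8]],
], force=60)

```text
clock: 15.83
ee_pos: [0.4818, -0.0611, 0.0369]
orientation: [[-0.001, 1.0, 0.015], [-0.005, 0.015, -1.0], [-1.0, -0.002, 0.005]]
wrist_force: [0.1, -6.4, 1.5]
grip_width: 0.204
```

```bash
cat >> h.py <<'E'
def arc(total,r=.1391,c=(.6206,-.0553),n=5,yaw_start=None):
    s=robot.state();p=np.array(s['ee_pos'])[:2]-np.array(c)
    print('r',np.hypot(*p).round(4),'ang',np.degrees(np.arctan2(p[1],p[0])).round(2)%360)
E
python3 - <<'E'
from h import *
arc(0);goto([.49,-.1,.0368],down(-20.3));print(robot.state()['ft_torque'].round(2))
E
```

```text
r 0.1389 ang 182.38
now [ 0.4818 -0.0611  0.0369] yawy 0.85 F [ 0.1 -6.4  1.5] grip 1.78 q [ 0.2   0.4  -0.19  2.12  0.13  0.64 -1.65] t 15.83
rv [0.369, 0.005, 0.001] shift [0.03, 0.76, 3.9]
[-1.41 -0.1   0.3 ]
```

Call:
arm_command([
  [[0.07,0,0,0,0.03,-0.97,0.8],[0.14,0,0,0,0.14,-1.94,0.8],[0.209,0,0,0,0.3,-2.89,0.8],[0.279,0,0,0,0.54,-3.83,0.8],[0.349,0,0,0,0.84,-4.76,0.8]],
])

```text
clock: 16.25
ee_pos: [0.4877, -0.0161, 0.0368]
orientation: [[-0.005, 0.944, -0.33], [-0.009, -0.33, -0.944], [-1.0, -0.002, 0.01]]
wrist_force: [-4.8, -7.1, 4.6]
grip_width: 0.203
```

```bash
python3 - <<'E'
from h import *
arc(0)
c=robot.calibration('wrist');T=np.array(c['world_from_camera']);K=np.array(c['K'])
snap('wrist','w13');im=cv2.imread('pics/w13.png')
cv2.imwrite('pics/o13.png',np.hstack([ortho(im,T,K,.6206,-.0553,.097,.03),ortho(im,T,K,.6206,-.0553,.078,.05)]))
a=robot.get_image('scene')[0][:,:,::-1];b=robot.get_image('side')[0][:,:,::-1]
f=lambda i,x,y,w,h:cv2.resize(i[y:y+h,x:x+w],(400,300),interpolation=cv2.INTER_CUBIC)
cv2.imwrite('pics/c13.png',np.hstack([f(a,290,240,60,45),f(b,315,200,60,45)]))
arc(0);goto([.49,-.1,.0368],down(-20.3))
E
```

```text
r 0.1386 ang 163.58
r 0.1384 ang 162.35
now [ 0.4887 -0.0133  0.0369] yawy -19.02 F [-2.2 -0.2  3.9] grip 1.77 q [ 0.03  0.4  -0.11  2.11  0.08  0.64 -2.04] t 16.4
rv [0.022, 0.006, 0.001] shift [0.05, 2.95, 8.15]
```

View pics/o13.png

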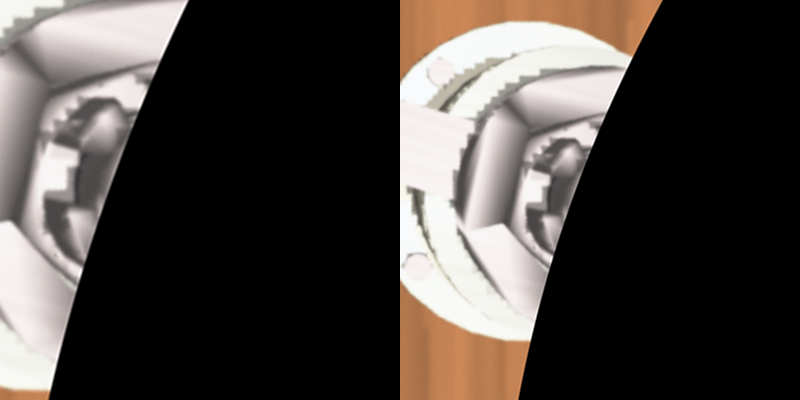

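View pics/c13.png

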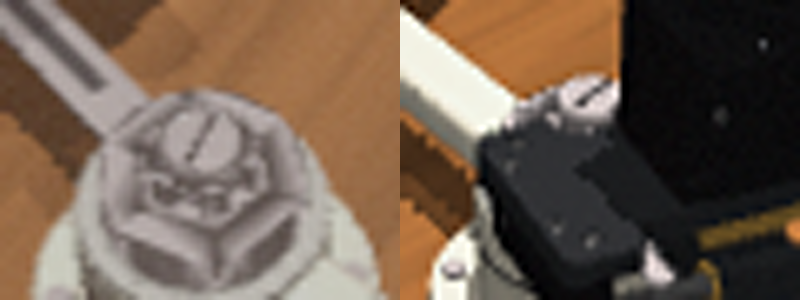

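Spanner is at 162.4°, and the visible slot is at about 166–168° against a target of 159.7°. I'll turn about 6° more.

Call:
arm_command([
  [[0.035,0,0,0,0.01,-0.49,0.8],[0.07,0,0,0,0.03,-0.97,0.8],[0.105,0,0,0,0.08,-1.45,0.8],[0.105,0,0,0,0.08,-1.45,0.8],[0.105,0,0,0,0.08,-1.45,0.8]],
])

```text
clock: 16.82
ee_pos: [0.493, -0.0016, 0.0369]
orientation: [[-0.005, 0.907, -0.422], [-0.008, -0.422, -0.907], [-1.0, -0.001, 0.009]]
wrist_force: [-3.9, -4.0, 4.1]
grip_width: 0.202
```

Call:
arm_command([
  [[0,0,0,0,0,0,4],[0,0,0,0,0,0,4],[0,0,0,0,0,0,4],[0,0,0,0,0,0,4],[0,0,0,-1,0,0,4]],
])

```text
clock: 17.23
ee_pos: [0.4917, -0.0015, 0.0457]
orientation: [[-0.009, 0.907, -0.422], [-0.007, -0.422, -0.907], [-1.0, -0.005, 0.01]]
wrist_force: [-0.9, -0.3, -1.2]
grip_width: 0.442
```

```bash
python3 - <<'E'
from h import *
arc(0);a=np.radians(-24);goto([.6206-.06*np.cos(a),-.0553-.06*np.sin(a),.09],down(-24))
E
```

```text
r 0.1397 ang 157.32
now [ 0.4917 -0.0015  0.0457] yawy -24.94 F [-0.9 -0.3 -1.2] grip 3.85 q [-0.01  0.39 -0.09  2.1   0.07  0.67 -2.16] t 17.23
rv [-0.016, 0.01, 0.005] shift [-4.47, 7.93, -0.41]
```

Call:
arm_command([
  [[0,0,0,-2.5,0,0,4],[-0.01,0.01,0.005,-4.5,3.5,-0.2,4],[-0.016,0.01,0.005,-4.5,7,-0.4,4],[-0.016,0.01,0.005,-4.5,7.9,-0.4,4],[-0.016,0.01,0.005,-4.5,7.9,-0.4,4]],
])

```text
clock: 17.65
ee_pos: [0.5683, -0.0323, 0.0914]
orientation: [[0.004, 0.912, -0.409], [-0.001, -0.409, -0.912], [-1.0, 0.004, -0.001]]
wrist_force: [-0.5, -0.2, -0.0]
grip_width: 0.461
```

```bash
python3 - <<'E'
from h import *
arc(0);goto([.57,-.0333,.0406],down(-23))
c=robot.calibration('wrist');T=np.array(c['world_from_camera']);K=np.array(c['K'])
snap('wrist','w14');im=cv2.imread('pics/w14.png')
cv2.imwrite('pics/o14.png',np.hstack([ortho(im,T,K,.6206,-.0553,.092,.025),ortho(im,T,K,.6206,-.0553,.078,.05)]))
arc(0)
E
```

```text
r 0.0571 ang 156.26
now [ 0.5683 -0.0323  0.0914] yawy -24.17 F [-0.5 -0.2 -0. ] grip 4.01 q [ 0.05  0.42 -0.08  1.9   0.05  0.82 -2.05] t 17.65
rv [-0.02, -0.001, -0.004] shift [5.08, 0.17, 0.03]
r 0.0599 ang 156.24
```

View pics/o14.png

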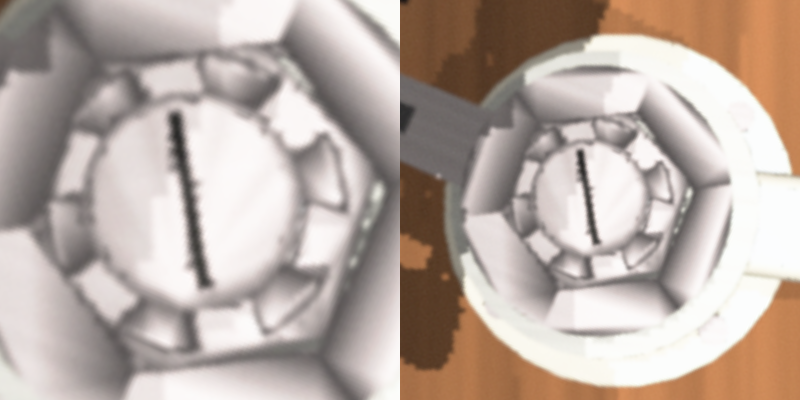

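Slots read about 103.3° and the hole line about 100°, so roughly 3.4° more is needed. I'll regrip the outer end.

```bash
python3 - <<'E'
from h import *
a=np.radians(-23);goto([.6206-.139*np.cos(a),-.0553-.139*np.sin(a),.0368],down(-24))
E
```

```text
now [ 0.5658 -0.0312  0.0905] yawy -24.09 F [-0.4  0.   0.1] grip 4.02 q [ 0.05  0.42 -0.08  1.9   0.05  0.82 -2.05] t 17.7
rv [-0.002, 0.0, -0.0] shift [5.37, -7.91, 0.23]
```

Call:
arm_command([
  [[0,0,0,0,-4,0.1,4],[0,0,0,1.5,-7.9,0.2,4],[0,0,0,4,-7.9,0.2,4],[0,0,0,5.4,-7.9,0.2,4],[0,0,0,5.4,-7.9,0.2,3]],
])

```text
clock: 18.12
ee_pos: [0.4882, 0.0001, 0.0341]
orientation: [[-0.008, 0.914, -0.406], [-0.0, -0.406, -0.914], [-1.0, -0.007, 0.003]]
wrist_force: [0.7, -0.5, 0.8]
grip_width: 0.432
```

Call:
arm_command([
  [[0,0,0,0,0,0,0.8],[0,0,0,0,0,0,0.8],[0,0,0,0,0,0,0.8],[0,0,0,0,0,0,0.8],[0,0,0,0,0,0,0.8]],
])

```text
clock: 18.53
ee_pos: [0.4885, -0.0001, 0.0348]
orientation: [[-0.007, 0.914, -0.406], [-0.0, -0.406, -0.914], [-1.0, -0.006, 0.003]]
wrist_force: [-1.3, -0.1, 3.9]
grip_width: 0.2
```

```bash
python3 - <<'E'
from h import *
arc(0);goto([.57,-.0333,.0406],down(-25))
E
```

```text
r 0.1432 ang 157.31
now [ 4.885e-01 -1.000e-04  3.480e-02] yawy -23.98 F [-1.3 -0.1  3.9] grip 1.74 q [-0.01  0.4  -0.1   2.11  0.06  0.64 -2.14] t 18.53
rv [0.018, 0.003, 0.006] shift [-0.63, 8.79, -0.27]
```

Call:
arm_command([
  [[0.03,0,0,0,0.01,-0.4,0.8],[0.05,0,0,0,0.02,-0.75,0.8],[0.07,0,0,0,0.03,-1.0,0.8],[0.07,0,0,0,0.03,-1.0,0.8],[0.07,0,0,0,0.03,-1.0,0.8]],
])

```text
clock: 18.95
ee_pos: [0.4912, 0.006, 0.0348]
orientation: [[-0.01, 0.883, -0.469], [-0.004, -0.469, -0.883], [-1.0, -0.007, 0.009]]
wrist_force: [-3.8, -6.0, 3.8]
grip_width: 0.202
```

```bash
python3 - <<'E'
from h import *
arc(0);goto([.57,-.0333,.0406],down(-25))
a=robot.get_image('scene')[0][:,:,::-1]
cv2.imwrite('pics/c15.png',cv2.resize(a[240:285,290:350],(800,600),interpolation=cv2.INTER_CUBIC))
arc(0)
E
```

```text
r 0.1431 ang 154.66
now [0.4912 0.006  0.0348] yawy -27.96 F [-3.8 -6.   3.8] grip 1.76 q [-0.04  0.41 -0.08  2.1   0.06  0.65 -2.21] t 18.95
rv [-0.052, 0.009, 0.007] shift [-0.64, 8.79, -0.22]
r 0.1432 ang 154.65
```

View pics/c15.png

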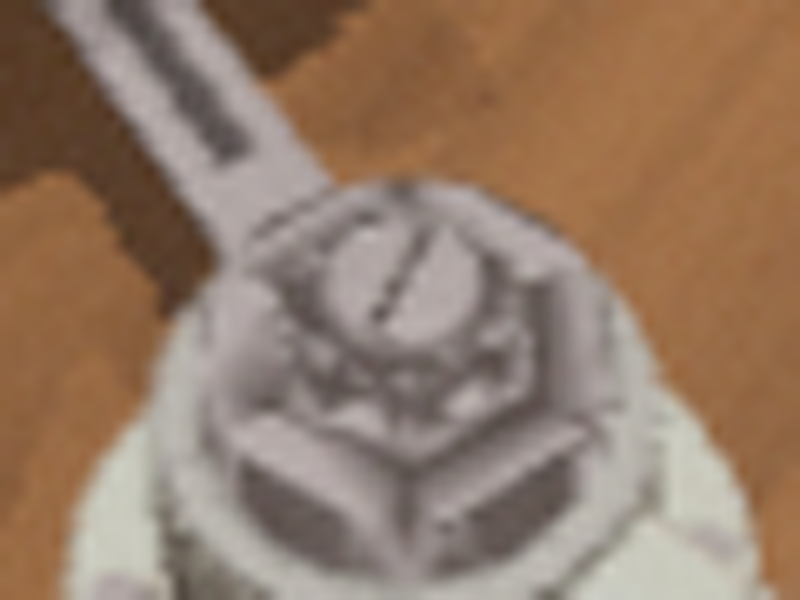

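Call:
arm_command([
  [[0,0,0,0,0.01,-0.3,0.8],[0,0,0,0,0.02,-0.55,0.8],[0,0,0,0,0.02,-0.6,0.8],[0,0,0,0,0.02,-0.6,0.8],[0,0,0,0,0.02,-0.6,0.8]],
])

```text
clock: 19.42
ee_pos: [0.4917, 0.0072, 0.0348]
orientation: [[-0.016, 0.883, -0.47], [-0.009, -0.47, -0.883], [-1.0, -0.009, 0.015]]
wrist_force: [-4.5, -7.8, 4.4]
grip_width: 0.205
```

```bash
python3 - <<'E'
from h import *
arc(0);goto([.57,-.0333,.0406],down(-25))
E
```

```text
r 0.1432 ang 154.11
now [0.4917 0.0072 0.0348] yawy -28.03 F [-4.5 -7.8  4.4] grip 1.78 q [-0.05  0.41 -0.07  2.1   0.06  0.65 -2.22] t 19.42
rv [-0.053, 0.015, 0.01] shift [-0.67, 8.81, -0.09]
```

Call:
arm_command([
  [[0,0,0,0,0.02,-0.4,0.8],[0,0,0,0,0.02,-0.8,0.8],[0,0,0,0,0.02,-0.8,0.8],[0,0,0,0,0.02,-0.8,0.8],[0,0,0,0,0,-0.2,0.8]],
])

```text
clock: 19.83
ee_pos: [0.4923, 0.0083, 0.035]
orientation: [[-0.016, 0.882, -0.471], [-0.009, -0.471, -0.882], [-1.0, -0.01, 0.016]]
wrist_force: [0.7, 3.4, -3.1]
grip_width: 0.204
```

Call:
arm_command([
  [[0,0,0,0,0,0,4],[0,0,0,0,0,0,4],[0,0,0,0,0,0,4],[0,0,0,0,0,0,4],[0,0,0,-1,0,0,4]],
])

```text
clock: 20.25
ee_pos: [0.4913, 0.0085, 0.044]
orientation: [[-0.019, 0.882, -0.47], [-0.01, -0.47, -0.882], [-1.0, -0.013, 0.018]]
wrist_force: [0.1, 0.9, 0.9]
grip_width: 0.434
```

```bash
python3 - <<'E'
from h import *
arc(0);a=np.radians(-25.5);goto([.6206-.055*np.cos(a),-.0553-.055*np.sin(a),.09],down(-26))
E
```

```text
r 0.1442 ang 153.72
now [0.4913 0.0085 0.044 ] yawy -28.07 F [0.1 0.9 0.9] grip 3.77 q [-0.05  0.39 -0.08  2.09  0.06  0.68 -2.22] t 20.25
rv [-0.036, 0.017, 0.013] shift [-4.72, 8.86, -0.12]
```

Call:
arm_command([
  [[0,0,0,-2.5,0,0,4],[-0.02,0.017,0.013,-4.7,3.5,-0.1,4],[-0.036,0.017,0.013,-4.7,7,-0.1,4],[-0.036,0.017,0.013,-4.7,8.8,-0.1,4],[-0.036,0.017,0.013,-4.7,8.8,-0.1,4]],
])

```text
clock: 20.67
ee_pos: [0.5747, -0.0342, 0.0915]
orientation: [[0.006, 0.897, -0.442], [-0.001, -0.442, -0.897], [-1.0, 0.006, -0.001]]
wrist_force: [0.4, 0.4, 0.2]
grip_width: 0.459
```

```bash
python3 - <<'E'
from h import *
arc(0);goto([.57,-.0333,.0406],down(-23))
c=robot.calibration('wrist');T=np.array(c['world_from_camera']);K=np.array(c['K'])
snap('wrist','w16');im=cv2.imread('pics/w16.png')
cv2.imwrite('pics/o16.png',np.hstack([ortho(im,T,K,.6206,-.0553,.092,.025),ortho(im,T,K,.6206,-.0553,.066,.08)]))
arc(0)
E
```

```text
r 0.0505 ang 155.27
now [ 0.5747 -0.0342  0.0915] yawy -26.2 F [0.4 0.4 0.2] grip 3.99 q [ 0.04  0.43 -0.07  1.89  0.04  0.83 -2.08] t 20.67
rv [-0.056, -0.001, -0.006] shift [5.08, -0.49, 0.14]
r 0.0537 ang 155.03
```

View pics/o16.png

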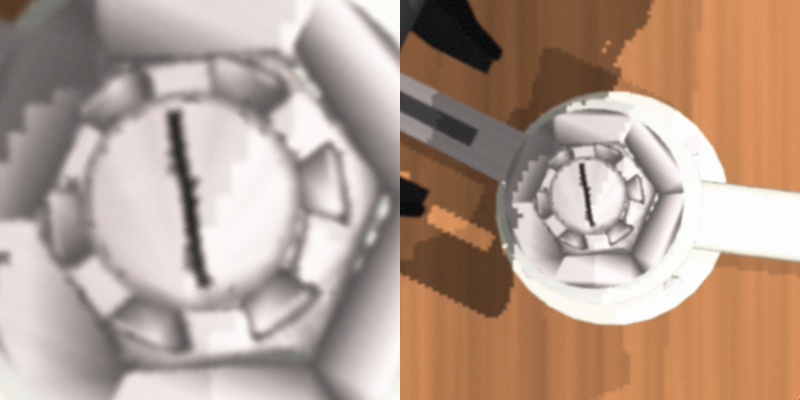

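Slots now read about 99.0° against the line's 100.05°, so they are aligned within about 1°. I'll grip the spanner near the ring and lift it off.

```bash
python3 - <<'E'
from h import *
arc(0);goto([.5754,-.0339,.041],down(-25.3))
E
```

```text
r 0.0537 ang 155.03
now [ 0.572  -0.0326  0.0906] yawy -26.12 F [-0.7  1.  -1. ] grip 3.98 q [ 0.04  0.43 -0.07  1.89  0.04  0.83 -2.08] t 20.72
rv [-0.014, -0.0, -0.002] shift [4.96, 0.36, -0.04]
```

Call:
arm_command([
  [[-0.014,0,0,1.5,0.36,0,4],[-0.014,0,0,3.5,0.36,0,4],[-0.014,0,0,4.6,0.36,0,4],[-0.014,0,0,4.95,0.36,0,4],[-0.014,0,0,4.95,0.36,0,3.5]],
])

```text
clock: 21.13
ee_pos: [0.5737, -0.0335, 0.0402]
orientation: [[-0.001, 0.904, -0.427], [-0.0, -0.427, -0.904], [-1.0, -0.001, 0.001]]
wrist_force: [-0.7, 1.5, -0.1]
grip_width: 0.437
```

Call:
arm_command([
  [[0,0,0,0,0,0,1],[0,0,0,0,0,0,1],[0,0,0,0,0,0,1],[0,0,0,0,0,0,1],[0,0,0,0,0,0,1]],
], force=45)

```text
clock: 21.55
ee_pos: [0.5742, -0.0333, 0.041]
orientation: [[-0.0, 0.904, -0.427], [0.0, -0.427, -0.904], [-1.0, -0.0, 0.0]]
wrist_force: [-0.8, -0.1, 2.6]
grip_width: 0.232
```

```bash
python3 - <<'E'
from h import *
arc(0);goto([.5754,-.0339,.041],down(-25.3));print(robot.state()['ft_torque'].round(2))
E
```

```text
r 0.0513 ang 154.66
now [ 0.5742 -0.0333  0.041 ] yawy -25.29 F [-0.8 -0.1  2.6] grip 2.02 q [ 0.04  0.5  -0.07  1.92  0.05  0.73 -2.07] t 21.55
rv [0.0, 0.0, 0.0] shift [0.0, 0.13, 0.0]
[ 0.17  0.18 -0.11]
```

Call:
arm_command([
  [[0,0,0,-0.6,0,0,1],[0,0,0,-1.4,0,0,1],[0,0,0,-2.4,0,0,1],[0,0,0,-3.4,0,0,1],[0,0,0,-4.6,0,0,1]],
], force=60)

```text
clock: 21.97
ee_pos: [0.5746, -0.0379, 0.0798]
orientation: [[0.002, 0.903, -0.429], [-0.005, -0.429, -0.903], [-1.0, 0.003, 0.004]]
wrist_force: [24.5, -7.8, -62.9]
grip_width: 0.191
```

```bash
python3 - <<'E'
from h import *
goto([.5,-.26,.11],down(5));print(robot.state()['ft_torque'].round(2))
E
```

```text
now [ 0.5746 -0.0379  0.0798] yawy -25.38 F [ 24.5  -7.8 -62.9] grip 1.66 q [ 0.04  0.44 -0.07  1.89  0.05  0.81 -2.07] t 21.97
rv [-0.53, 0.004, -0.002] shift [-2.92, 2.79, 23.28]
[-1.55 -5.38 -0.01]
```

That reads 63 N downward, so the ring seems to be binding. I'll look before moving.

```bash
python3 - <<'E'
from h import *
im=robot.get_image('side')[0]
cv2.imwrite('pics/s17.png',cv2.resize(im[150:270,280:440,::-1],(800,600),interpolation=cv2.INTER_CUBIC))
snap('wrist','w17')
a=robot.get_image('scene')[0][:,:,::-1]
cv2.imwrite('pics/c17.png',cv2.resize(a[220:295,270:370],(800,600),interpolation=cv2.INTER_CUBIC))
goto([.5,-.26,.11],down(5));print(robot.state()['ft_torque'].round(2))
E
```

```text
now [ 0.5738 -0.0342  0.0866] yawy -25.36 F [-0.5  0.4  0.3] grip 1.13 q [ 0.04  0.44 -0.07  1.88  0.04  0.82 -2.07] t 22.12
rv [-0.53, 0.001, 0.002] shift [-2.32, 3.0, 23.57]
[0.09 0.09 0.  ]
```

View pics/s17.png

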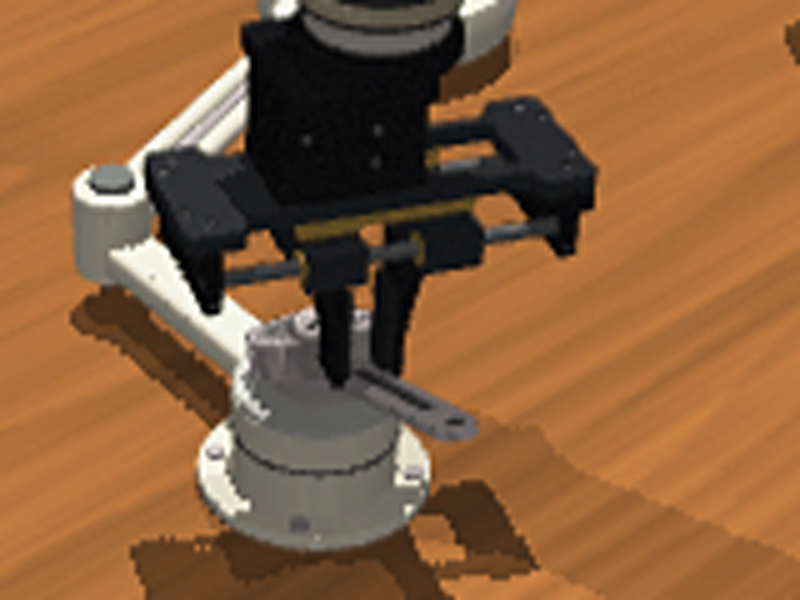

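View pics/w17.png

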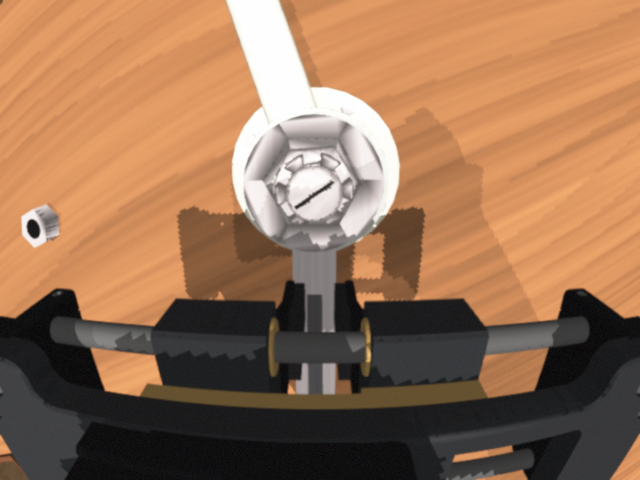

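```bash
python3 - <<'E'
from h import *
c=robot.calibration('wrist');T=np.array(c['world_from_camera']);K=np.array(c['K'])
im,d=snap('wrist','w18');X=wpts(d,T,K);rgb=cv2.imread('pics/w18.png')
r=np.hypot(X[...,0]-.6206,X[...,1]+.0553)
a=np.degrees(np.arctan2(X[...,1]+.0553,X[...,0]-.6206))%360
for lo in range(0,360,30):
    m=(r>.026)&(r<.032)&(a>=lo)&(a<lo+30);print(lo,m.sum(),np.percentile(X[m][:,2],[10,50,90]).round(4) if m.sum() else '')
d2=robot.get_image('side')[1];P=pts('side',d2);rr=np.hypot(P[...,0]-.6206,P[...,1]+.0553);aa=np.degrees(np.arctan2(P[...,1]+.0553,P[...,0]-.6206))%360
for lo,hi in [(.1,.12),(.12,.14),(.14,.16),(.16,.18)]:
    m=(rr>lo)&(rr<hi)&(abs(aa-155)<6)&(P[...,2]>.03)&(P[...,2]<.2);print(lo,m.sum(),np.percentile(P[m][:,2],[10,50,90]).round(4) if m.sum() else '', aa[m].mean())
cv2.imwrite('pics/o18.png',np.hstack([ortho(rgb,T,K,.6206,-.0553,.092,.04),ortho(rgb,T,K,.6206,-.0553,.078,.08)]))
goto([.5754,-.0339,.041],down(-25.3))
E
```

```text
0 346 [0.079  0.0798 0.0807]
30 323 [0.0784 0.0792 0.08  ]
60 317 [0.0783 0.0792 0.08  ]
90 2487 [0.0804 0.2005 0.2025]
120 7276 [0.2019 0.2183 0.2288]
150 6824 [0.2035 0.2182 0.2284]
180 3540 [0.2011 0.2115 0.2282]
210 1552 [0.0834 0.1926 0.2016]
240 345 [0.0826 0.0834 0.0844]
270 354 [0.0821 0.0829 0.0838]
300 354 [0.0809 0.0819 0.0828]
330 1579 [0.0807 0.2705 0.2705]
0.1 49 [0.0547 0.0571 0.0589] 156.67716662535747
0.12 53 [0.0513 0.0551 0.0566] 156.98040286142418
0.14 54 [0.0498 0.0525 0.0546] 157.48055003980014
0.16 49 [0.0456 0.0498 0.052 ] 157.70796383807982
now [ 0.5744 -0.033   0.0877] yawy -25.27 F [ 0.  -0.   0.5] grip 1.07 q [ 0.04  0.43 -0.07  1.88  0.04  0.82 -2.07] t 22.22
rv [0.001, -0.0, 0.0] shift [4.67, 0.13, 0.04]
```

View pics/o18.png

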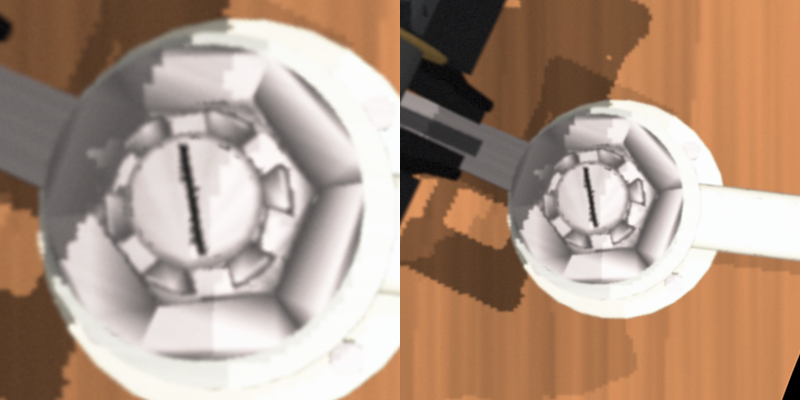

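The ring rests tilted, with the handle end about 7° low and the ring about 3 mm up. Lifting too fast at the pad tips cocked it. I'll regrip deeper at r = 65 mm, level it, and lift slowly.

```bash
python3 - <<'E'
from h import *
goto([.5617,-.0278,.033],down(-25))
E
```

```text
now [ 0.5744 -0.033   0.0877] yawy -25.27 F [ 0.  -0.   0.5] grip 1.07 q [ 0.04  0.43 -0.07  1.88  0.04  0.82 -2.07] t 22.22
rv [-0.005, -0.0, 0.0] shift [5.47, -1.37, 0.07]
```

Call:
arm_command([
  [[-0.005,0,0,0,-1.4,0.07,4.5],[-0.005,0,0,0,-1.4,0.07,4.5],[-0.005,0,0,0,-1.4,0.07,4.5],[-0.005,0,0,0.5,-1.4,0.07,4.5],[-0.005,0,0,2,-1.4,0.07,4.5]],
])

```text
clock: 22.63
ee_pos: [0.5641, -0.0277, 0.0697]
orientation: [[0.006, 0.906, -0.422], [0.0, -0.422, -0.906], [-1.0, 0.005, -0.003]]
wrist_force: [0.1, -0.5, -0.5]
grip_width: 0.413
```

```bash
python3 - <<'E'
from h import *
goto([.5617,-.0278,.033],down(-25))
E
```

```text
now [ 0.5641 -0.0277  0.0697] yawy -24.99 F [ 0.1 -0.5 -0.5] grip 3.59 q [ 0.03  0.44 -0.08  1.93  0.05  0.77 -2.07] t 22.63
rv [0.0, -0.003, -0.005] shift [3.66, -0.23, 0.12]
```

Call:
arm_command([
  [[0,0,0,1,-0.2,0.1,4.5],[0,0,0,2.2,-0.2,0.1,4.5],[0,0,0,3.2,-0.2,0.1,4.5],[0,0,0,3.65,-0.2,0.1,4.5],[0,0,0,3.65,-0.2,0.1,3]],
])

```text
clock: 23.05
ee_pos: [0.5611, -0.0278, 0.0316]
orientation: [[0.003, 0.906, -0.422], [0.0, -0.422, -0.906], [-1.0, 0.003, -0.002]]
wrist_force: [-0.4, 0.5, 0.7]
grip_width: 0.485
```

Call:
arm_command([
  [[0,0,0,0,0,0,1],[0,0,0,0,0,0,1],[0,0,0,0,0,0,1],[0,0,0,0,0,0,1],[0,0,0,0,0,0,1]],
], force=60)

```text
clock: 23.47
ee_pos: [0.5606, -0.0282, 0.0318]
orientation: [[0.002, 0.906, -0.423], [-0.0, -0.423, -0.906], [-1.0, 0.002, -0.001]]
wrist_force: [-2.2, -1.7, 0.3]
grip_width: 0.229
```

```bash
python3 - <<'E'
from h import *
arc(0);goto([.5617,-.0278,.033],down(-25));print(robot.state()['ft_torque'].round(2))
im=robot.get_image('side')[0]
cv2.imwrite('pics/s19.png',cv2.resize(im[150:270,280:440,::-1],(800,600),interpolation=cv2.INTER_CUBIC))
E
```

```text
r 0.0658 ang 155.72
now [ 0.5606 -0.0282  0.0318] yawy -25.02 F [-2.2 -1.7  0.3] grip 1.99 q [ 0.03  0.49 -0.07  1.96  0.05  0.69 -2.08] t 23.47
rv [-0.0, -0.001, -0.002] shift [-0.12, 0.08, -0.09]
[-0.17  0.46 -0.01]
```

View pics/s19.png

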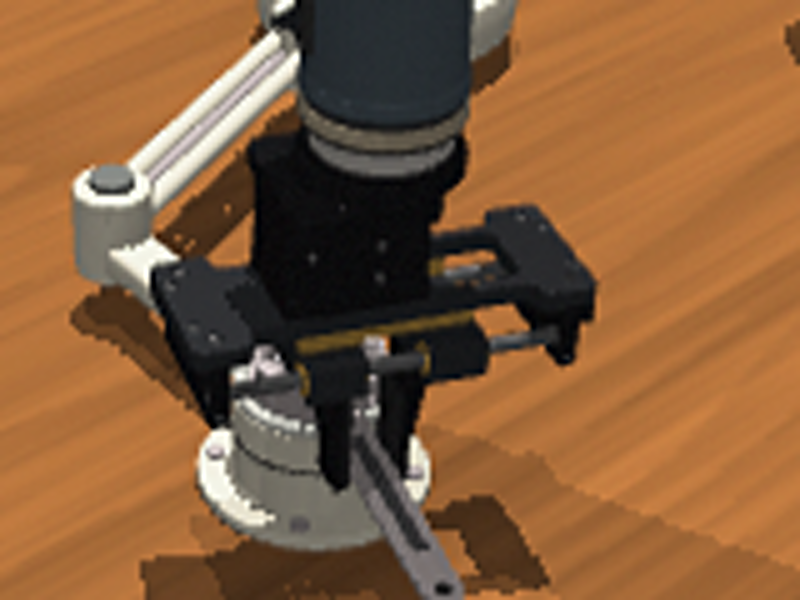

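```bash
cat >> h.py <<'E'
def tilt(ang=155,w=6):
    d2=robot.get_image('side')[1];P=pts('side',d2);rr=np.hypot(P[...,0]-.6206,P[...,1]+.0553);aa=np.degrees(np.arctan2(P[...,1]+.0553,P[...,0]-.6206))%360
    for lo,hi in [(.09,.11),(.11,.13),(.13,.15),(.15,.17),(.17,.19)]:
        m=(rr>lo)&(rr<hi)&(abs(aa-ang)<w)&(P[...,2]>.02)&(P[...,2]<.2);print(lo,m.sum(),np.percentile(P[m][:,2],[10,50,90]).round(4) if m.sum() else '', aa[m].mean().round(1))
E
python3 - <<'E'
from h import *
tilt()
c=robot.calibration('wrist');T=np.array(c['world_from_camera']);K=np.array(c['K'])
im,d=snap('wrist','w20');X=wpts(d,T,K)
r=np.hypot(X[...,0]-.6206,X[...,1]+.0553);a=np.degrees(np.arctan2(X[...,1]+.0553,X[...,0]-.6206))%360
for lo in list(range(0,90,30))+list(range(210,360,30)):
    m=(r>.026)&(r<.032)&(a>=lo)&(a<lo+30)&(X[...,2]<.1);print(lo,m.sum(),np.percentile(X[m][:,2],[10,50,90]).round(4) if m.sum() else '')
E
```

```text
0.09 109 [0.0653 0.137  0.1699] 154.8
0.11 58 [0.0639 0.0659 0.0676] 154.1
0.13 57 [0.0628 0.0655 0.0671] 154.1
0.15 54 [0.0637 0.0652 0.067 ] 154.3
0.17 29 [0.0606 0.0646 0.0668] 154.5
0 665 [0.0783 0.0791 0.08  ]
30 641 [0.0782 0.079  0.0799]
60 608 [0.0782 0.079  0.0798]
210 608 [0.0782 0.0789 0.0797]
240 627 [0.0782 0.079  0.0798]
270 659 [0.0782 0.0791 0.0799]
300 677 [0.0782 0.079  0.08  ]
330 675 [0.0782 0.0791 0.08  ]
```

View pics/w20.png

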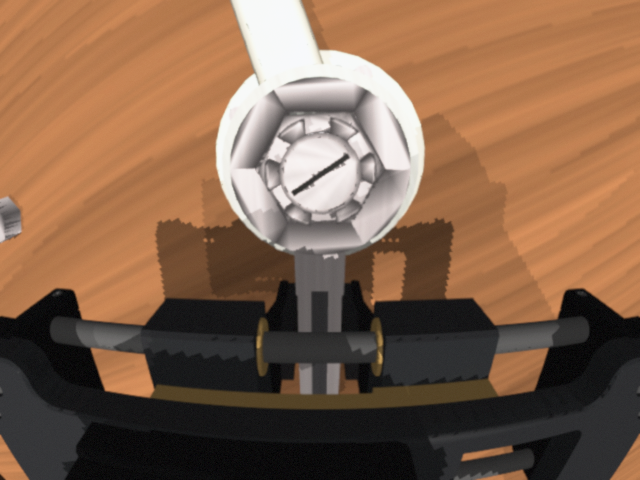

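It has settled level again and is gripped deeper. I'll lift slowly.

Call:
arm_command([
  [[0,0,0,-0.15,0,0,1],[0,0,0,-0.3,0,0,1],[0,0,0,-0.45,0,0,1],[0,0,0,-0.6,0,0,1],[0,0,0,-0.7,0,0,1]],
], force=60)

```text
clock: 24.03
ee_pos: [0.5604, -0.0281, 0.0387]
orientation: [[0.002, 0.906, -0.423], [0.0, -0.423, -0.906], [-1.0, 0.002, -0.001]]
wrist_force: [-0.3, -0.3, -3.0]
grip_width: 0.227
```

```bash
python3 - <<'E'
from h import *
arc(0);goto([.5617,-.0278,.033],down(-25));print(robot.state()['ft_torque'].round(2));tilt()
E
```

```text
r 0.066 ang 155.7
now [ 0.5604 -0.0281  0.0387] yawy -25.02 F [-0.3 -0.3 -3. ] grip 1.97 q [ 0.03  0.48 -0.07  1.95  0.05  0.71 -2.08] t 24.03
rv [-0.0, -0.001, -0.002] shift [0.57, 0.1, -0.08]
[-0.02  0.23 -0.08]
0.09 111 [0.072  0.1442 0.1732] 154.5
0.11 52 [0.0718 0.0736 0.0747] 154.1
0.13 56 [0.0724 0.074  0.0753] 154.1
0.15 54 [0.0729 0.0747 0.0762] 154.3
0.17 30 [0.0709 0.0743 0.0767] 154.2
```

Call:
arm_command([
  [[0,0,0,-0.25,0,0,1],[0,0,0,-0.5,0,0,1],[0,0,0,-0.8,0,0,1],[0,0,0,-1.1,0,0,1],[0,0,0,-1.4,0,0,1]],
])

```text
clock: 24.5
ee_pos: [0.5608, -0.0278, 0.0534]
orientation: [[0.003, 0.906, -0.423], [0.0, -0.423, -0.906], [-1.0, 0.003, -0.002]]
wrist_force: [0.4, 0.0, -2.7]
grip_width: 0.224
```

Call:
arm_command([
  [[0,0,0,-0.5,0,0,1],[0,0,0,-1.2,0,0,1],[0,0,0,-2.2,0,0,1],[0,0,0,-3.2,0,0,1],[0,0,0,-4.5,0,0,1]],
])

```text
clock: 24.92
ee_pos: [0.5604, -0.0278, 0.0993]
orientation: [[0.003, 0.906, -0.423], [0.0, -0.423, -0.906], [-1.0, 0.002, -0.001]]
wrist_force: [0.4, 0.6, -2.8]
grip_width: 0.225
```

```bash
python3 - <<'E'
from h import *
arc(0);goto([.50,-.27,.10],down(5));tilt()
c=robot.calibration('wrist');T=np.array(c['world_from_camera']);K=np.array(c['K'])
snap('wrist','w21')
E
```

```text
r 0.0662 ang 155.44
now [ 0.5604 -0.0278  0.0993] yawy -25.0 F [ 0.4  0.6 -2.8] grip 1.96 q [ 0.04  0.4  -0.08  1.91  0.04  0.83 -2.07] t 24.92
rv [-0.524, -0.001, -0.003] shift [-0.09, 4.76, 24.5]
0.09 48 [0.1326 0.134  0.1355] 154.4
0.11 51 [0.1319 0.1341 0.1358] 153.9
0.13 55 [0.1311 0.1343 0.1355] 154.0
0.15 61 [0.1332 0.1349 0.1361] 154.3
0.17 30 [0.1297 0.1328 0.1355] 154.3
```

View pics/w21.png

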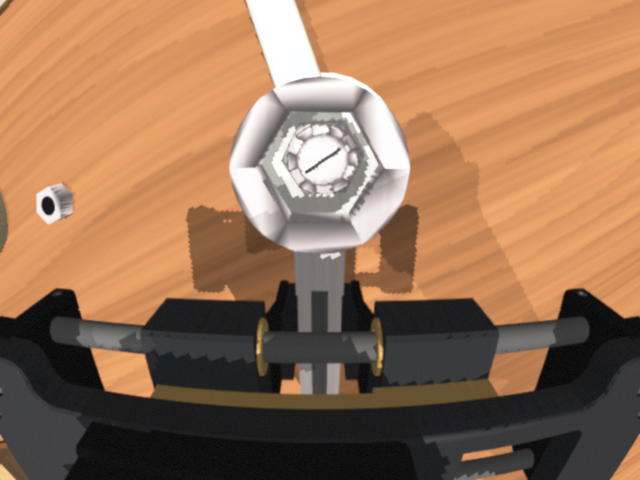

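The spanner is off the nut. I'll carry it to clear counter at about (0.50, −0.27).

Call:
arm_command([
  [[-0.1,0,0,0,0.7,3,1],[-0.2,0,0,0,1.8,7,1],[-0.3,0,0,0,2.8,11,1],[-0.42,0,0,0,3.6,15,1],[-0.524,0,0,0,4.3,19,1]],
])

```text
clock: 25.43
ee_pos: [0.521, -0.2198, 0.1009]
orientation: [[0.009, 0.996, 0.094], [0.0, 0.094, -0.996], [-1.0, 0.009, 0.001]]
wrist_force: [0.2, -0.8, -2.6]
grip_width: 0.227
```

```bash
python3 - <<'E'
from h import *
goto([.50,-.27,.02],down(5))
E
```

```text
now [ 0.521  -0.2198  0.1009] yawy 5.39 F [ 0.2 -0.8 -2.6] grip 1.98 q [ 0.44  0.4  -0.15  1.9   0.07  0.84 -1.22] t 25.43
rv [0.007, 0.001, -0.009] shift [8.06, -2.64, 4.8]
```

Call:
arm_command([
  [[0,0,-0.009,2,-1.5,2.5,1],[0,0,-0.009,4.5,-2.6,4.8,1],[0,0,-0.009,7,-2.6,4.8,1],[0,0,-0.009,9,-2.6,4.8,1],[0,0,-0.009,10,-2.6,4.8,1]],
])

```text
clock: 25.85
ee_pos: [0.4984, -0.2699, -0.002]
orientation: [[-0.004, 0.996, 0.092], [0.001, 0.093, -0.996], [-1.0, -0.004, -0.002]]
wrist_force: [0.2, 0.3, -3.1]
grip_width: 0.226
```

```bash
python3 - <<'E'
from h import *
goto([.50,-.27,-.018],down(5))
d2=robot.get_image('side')[1];P=pts('side',d2)
m=(P[...,0]>.38)&(P[...,0]<.44)&(abs(P[...,1]+.278)<.02)&(P[...,2]>.005)&(P[...,2]<.05);print('handle end top z',np.percentile(P[m][:,2],[10,50,90]))
m=(P[...,0]>.57)&(P[...,0]<.62)&(abs(P[...,1]+.264)<.03)&(P[...,2]>.01)&(P[...,2]<.06);print('ring top z',np.percentile(P[m][:,2],[10,50,90]))
E
```

```text
now [ 0.4984 -0.2699 -0.002 ] yawy 5.31 F [ 0.2  0.3 -3.1] grip 1.97 q [ 0.51  0.55 -0.12  1.95  0.1   0.65 -1.15] t 25.85
rv [0.005, -0.002, 0.004] shift [1.6, 0.17, 0.03]
handle end top z [0.02965256 0.03304376 0.03510329]
ring top z [0.0362953  0.04250771 0.0438631 ]
```

Call:
arm_command([
  [[0,0,0,0.5,0,0,1],[0,0,0,1,0,0,1],[0,0,0,1.4,0,0,1],[0,0,0,1.7,0,0,1],[0,0,0,1.75,0,0,1]],
])

```text
clock: 26.32
ee_pos: [0.4984, -0.2689, -0.0201]
orientation: [[-0.005, 0.996, 0.094], [0.002, 0.094, -0.996], [-1.0, -0.005, -0.002]]
wrist_force: [-0.4, 0.1, -2.8]
grip_width: 0.228
```

Call:
arm_command([
  [[0,0,0,0,0,0,1],[0,0,0,0,0,0,1],[0,0,0,0,0,0,1],[0,0,0,0,0,0,1],[0,0,0,0,0,0,1]],
], force=3)

```text
clock: 26.73
ee_pos: [0.4988, -0.269, -0.0198]
orientation: [[-0.004, 0.996, 0.094], [0.002, 0.094, -0.996], [-1.0, -0.004, -0.002]]
wrist_force: [0.2, -0.1, -1.3]
grip_width: 0.239
```

```bash
python3 - <<'E'
from h import *
goto([.50,-.27,-.018],down(5))
d2=robot.get_image('side')[1];P=pts('side',d2)
m=(P[...,0]>.38)&(P[...,0]<.44)&(abs(P[...,1]+.278)<.02)&(P[...,2]>.003)&(P[...,2]<.05);print('handle end top z',np.percentile(P[m][:,2],[10,50,90]))
m=(P[...,0]>.57)&(P[...,0]<.62)&(abs(P[...,1]+.264)<.03)&(P[...,2]>.01)&(P[...,2]<.06);print('ring top z',np.percentile(P[m][:,2],[10,50,90]))
E
```

```text
now [ 0.4988 -0.269  -0.0198] yawy 5.41 F [ 0.2 -0.1 -1.3] grip 2.08 q [ 0.51  0.58 -0.11  1.96  0.11  0.61 -1.15] t 26.73
rv [0.007, -0.002, 0.004] shift [-0.18, 0.11, 0.11]
handle end top z [0.01701983 0.02071402 0.0237389 ]
ring top z [0.01599399 0.01907294 0.02023646]
```

Call:
arm_command([
  [[0,0,0,0,0,0,4],[0,0,0,0,0,0,4],[0,0,0,0,0,0,4],[0,0,0,-0.2,0,0,4],[0,0,0,-3,0,0,4]],
])

```text
clock: 27.2
ee_pos: [0.4954, -0.2674, 0.0066]
orientation: [[-0.012, 0.995, 0.094], [0.006, 0.094, -0.996], [-1.0, -0.012, -0.007]]
wrist_force: [0.6, -0.8, -0.5]
grip_width: 0.446
```

```bash
python3 - <<'E'
from h import *
goto([.487,.075,.09],down(112))
E
```

```text
now [ 0.4954 -0.2674  0.0066] yawy 5.42 F [ 0.6 -0.8 -0.5] grip 3.88 q [ 0.51  0.54 -0.12  1.95  0.1   0.67 -1.15] t 27.2
rv [-1.86, -0.016, 0.002] shift [-8.14, 2.3, -34.22]
```

Call:
arm_command([
  [[0,-0.016,0,-4,0,-0.5,4],[-0.12,-0.016,0,-8,0.2,-4,4],[-0.24,-0.016,0,-9,0.5,-8,4],[-0.36,-0.016,0,-9,0.8,-12,4],[-0.48,-0.016,0,-9,1.2,-16,4]],
])

```text
clock: 27.62
ee_pos: [0.4943, -0.1126, 0.0997]
orientation: [[-0.003, 0.837, 0.547], [-0.011, 0.547, -0.837], [-1.0, -0.008, 0.008]]
wrist_force: [0.4, 0.4, -0.3]
grip_width: 0.461
```

```bash
python3 - <<'E'
from h import *
goto([.487,.075,.09],down(112))
E
```

```text
now [ 0.4943 -0.1126  0.0997] yawy 33.16 F [ 0.4  0.4 -0.3] grip 4.01 q [ 0.37  0.34 -0.29  2.02  0.15  0.81 -1.  ] t 27.62
rv [-1.376, 0.001, 0.012] shift [0.76, 9.65, -16.11]
```

Call:
arm_command([
  [[-0.12,0,0.01,0,1.9,-3.2,4],[-0.24,0,0.01,0,3.9,-6.4,4],[-0.36,0,0.01,0,5.8,-9.7,4],[-0.48,0,0.01,0,7.8,-13,4],[-0.6,0,0.01,0,9.6,-16.1,4]],
])

```text
clock: 28.03
ee_pos: [0.4865, 0.0768, 0.0982]
orientation: [[0.005, 0.376, 0.927], [-0.003, 0.927, -0.376], [-1.0, -0.001, 0.006]]
wrist_force: [0.6, 0.6, 0.1]
grip_width: 0.458
```

```bash
python3 - <<'E'
from h import *
goto([.487,.075,.09],down(112))
E
```

```text
now [0.4865 0.0768 0.0982] yawy 67.9 F [0.6 0.6 0.1] grip 3.99 q [ 0.16  0.34 -0.49  2.05  0.23  0.8  -0.85] t 28.03
rv [-0.77, 0.005, 0.003] shift [0.83, -0.15, 0.11]
```

Call:
arm_command([
  [[-0.125,0,0,0.4,-0.15,0.1,4],[-0.25,0,0,0.8,-0.15,0.1,4],[-0.375,0,0,0.8,-0.15,0.1,4],[-0.5,0,0,0.8,-0.15,0.1,4],[-0.62,0,0,0.8,-0.15,0.1,4]],
])

```text
clock: 28.45
ee_pos: [0.4869, 0.0751, 0.0904]
orientation: [[0.005, -0.237, 0.971], [-0.003, 0.971, 0.237], [-1.0, -0.004, 0.004]]
wrist_force: [-0.0, 0.3, 0.1]
grip_width: 0.456
```

```bash
python3 - <<'E'
from h import *
goto([.487,.075,.07],down(112))
c=robot.calibration('wrist');T=np.array(c['world_from_camera']);K=np.array(c['K'])
snap('wrist','w22');im=cv2.imread('pics/w22.png')
cv2.imwrite('pics/o22.png',ortho(im,T,K,.48,.095,.004,.06,600))
goto([.487,.075,.07],down(112))
E
```

```text
now [0.4869 0.0751 0.0904] yawy 103.72 F [-0.   0.3  0.1] grip 3.97 q [ 0.27  0.38 -0.62  2.05  0.31  0.8  -0.3 ] t 28.45
rv [-0.145, 0.004, 0.005] shift [2.04, -0.0, -0.0]
now [0.4868 0.075  0.0903] yawy 103.92 F [-0.7 -0.4  0.6] grip 4.01 q [ 0.27  0.38 -0.63  2.05  0.31  0.8  -0.3 ] t 28.5
rv [-0.141, 0.004, 0.005] shift [2.03, 0.01, 0.01]
```

View pics/o22.png

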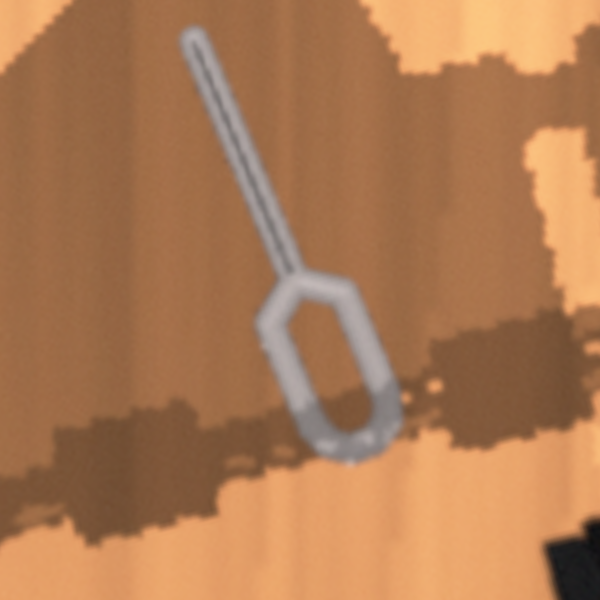

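View pics/w22.png

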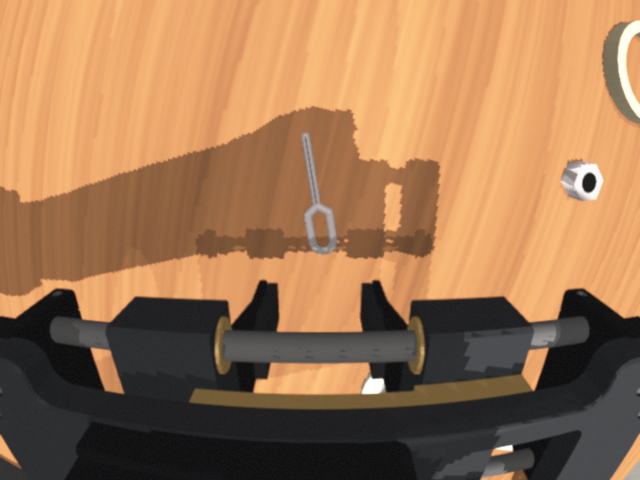

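Pin direction is about 112.8° and the loop centre is (0.4863, 0.0832). I'll descend on the loop.

```bash
python3 - <<'E'
from h import *
goto([.4863,.0832,-.02],down(112.8))
E
```

```text
now [0.4868 0.075  0.0903] yawy 103.92 F [-0.7 -0.4  0.6] grip 4.01 q [ 0.27  0.38 -0.63  2.05  0.31  0.8  -0.3 ] t 28.5
rv [-0.155, 0.004, 0.005] shift [11.03, 0.86, 0.1]
```

Call:
arm_command([
  [[-0.08,0.004,0.005,2,0.5,0.1,4],[-0.155,0.004,0.005,5,0.86,0.1,4],[-0.155,0.004,0.005,8,0.86,0.1,4],[-0.155,0.004,0.005,9.8,0.86,0.1,4],[-0.155,0.004,0.005,10,0.86,0.1,4]],
])

```text
clock: 28.92
ee_pos: [0.4837, 0.0824, -0.0125]
orientation: [[-0.007, -0.386, 0.923], [-0.001, 0.923, 0.386], [-1.0, 0.002, -0.007]]
wrist_force: [0.7, -0.0, 0.6]
grip_width: 0.46
```

```bash
python3 - <<'E'
from h import *
goto([.4863,.0832,-.02],down(112.8))
E
```

```text
now [ 0.4837  0.0824 -0.0125] yawy 112.68 F [ 0.7 -0.   0.6] grip 4.0 q [ 0.18  0.55 -0.55  2.11  0.49  0.62 -0.32] t 28.92
rv [-0.002, -0.007, -0.002] shift [0.75, -0.02, 0.27]
```

Call:
arm_command([
  [[0,-0.007,-0.002,0.4,0,0.26,4],[0,-0.007,-0.002,0.7,0,0.26,4],[0,-0.007,-0.002,0.75,0,0.26,4],[0,-0.007,-0.002,0.75,0,0.26,4],[0,-0.007,-0.002,0.75,0,0.26,3]],
], force=40)

```text
clock: 29.33
ee_pos: [0.4869, 0.0835, -0.0191]
orientation: [[0.003, -0.385, 0.923], [-0.0, 0.923, 0.385], [-1.0, -0.001, 0.002]]
wrist_force: [-0.6, 0.0, 1.0]
grip_width: 0.433
```

```bash
python3 - <<'E'
from h import *
goto([.4863,.0832,-.02],down(112.8))
E
```

```text
now [ 0.4869  0.0835 -0.0191] yawy 112.65 F [-0.6  0.   1. ] grip 3.77 q [ 0.17  0.56 -0.54  2.11  0.51  0.59 -0.33] t 29.33
rv [-0.003, 0.002, 0.001] shift [0.09, -0.0, -0.06]
```

Call:
arm_command([
  [[-0.003,0.002,0,0.1,0,-0.06,1.5],[-0.003,0.002,0,0.1,0,-0.06,1.5],[-0.003,0.002,0,0.1,0,-0.06,1.5],[-0.003,0.002,0,0.1,0,-0.06,1.5],[-0.003,0.002,0,0.1,0,-0.06,1.5]],
], force=50)

```text
clock: 29.75
ee_pos: [0.4866, 0.0832, -0.0198]
orientation: [[0.001, -0.388, 0.922], [-0.001, 0.922, 0.388], [-1.0, -0.001, 0.001]]
wrist_force: [-0.4, 0.2, 3.0]
grip_width: 0.233
```

Call:
arm_command([
  [[0,0,0,0,0,0,1.5],[0,0,0,-0.3,0,0,1.5],[0,0,0,-1,0,0,1.5],[0,0,0,-3,0,0,1.5],[0,0,0,-5,0,0,1.5]],
])

```text
clock: 30.17
ee_pos: [0.4857, 0.0833, 0.0305]
orientation: [[-0.001, -0.388, 0.922], [-0.001, 0.922, 0.388], [-1.0, -0.001, -0.001]]
wrist_force: [-0.2, 0.4, -0.4]
grip_width: 0.231
```

```bash
python3 - <<'E'
from h import *
goto([.63,-.14,.09],down(99.7))
c=robot.calibration('wrist');T=np.array(c['world_from_camera']);K=np.array(c['K'])
snap('wrist','w23');im=cv2.imread('pics/w23.png')
s=robot.state();z=s['ee_pos'][2]+.022
cv2.imwrite('pics/o23.png',ortho(im,T,K,.475,.105,z,.06,600))
im=robot.get_image('side')[0]
cv2.imwrite('pics/s23.png',cv2.resize(im[230:350,250:410,::-1],(800,600),interpolation=cv2.INTER_CUBIC))
E
```

```text
now [0.4857 0.0833 0.0305] yawy 112.85 F [-0.2  0.4 -0.4] grip 2.01 q [ 0.23  0.48 -0.61  2.09  0.43  0.7  -0.26] t 30.17
rv [0.229, -0.001, 0.001] shift [-5.94, -26.18, 4.63]
```

View pics/o23.png

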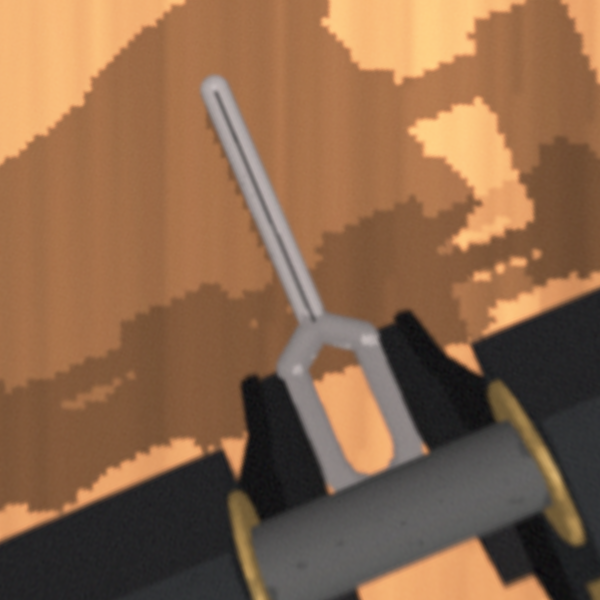

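View pics/s23.png

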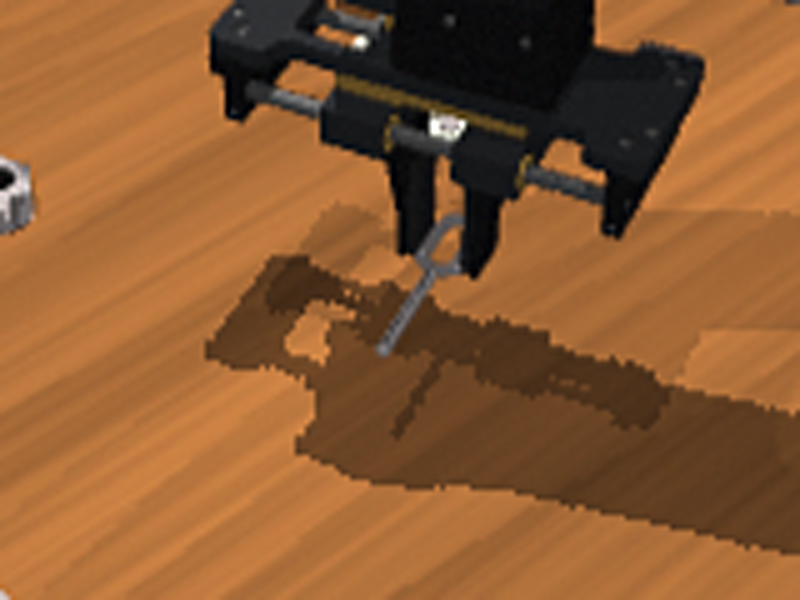

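The pin is held level, its axis along tool y with the tip 72 mm ahead of the TCP. I'll raise it and go round to the −y side of the nut.

Call:
arm_command([
  [[0,0,0,-4,0,0,1.5],[0.05,0,0,-8,-2,0.5,1.5],[0.1,0,0,-9,-6,1.2,1.5],[0.16,0,0,-9,-10,2,1.5],[0.22,0,0,-9,-14,2.7,1.5]],
])

```text
clock: 30.68
ee_pos: [0.5682, -0.0349, 0.1253]
orientation: [[0.01, -0.176, 0.984], [-0.001, 0.984, 0.176], [-1.0, -0.002, 0.01]]
wrist_force: [0.9, 0.7, -1.0]
grip_width: 0.238
```

```bash
python3 - <<'E'
from h import *
goto([.6375,-.1539,.12],down(99.7))
E
```

```text
now [ 0.5682 -0.0349  0.1253] yawy 100.11 F [ 0.9  0.7 -1. ] grip 2.07 q [ 0.44  0.44 -0.58  1.85  0.3   0.93 -0.1 ] t 30.68
rv [0.007, 0.01, 0.002] shift [0.61, -12.93, 4.72]
```

Call:
arm_command([
  [[0.007,0.01,0,0,-3.5,1.3,1.5],[0.007,0.01,0,0,-7.5,2.6,1.5],[0.007,0.01,0,0.3,-11,4,1.5],[0.007,0.01,0,0.6,-12.9,4.7,1.5],[0.007,0.01,0,0.6,-12.9,4.7,1.5]],
])

```text
clock: 31.1
ee_pos: [0.6379, -0.1607, 0.118]
orientation: [[-0.001, -0.16, 0.987], [-0.005, 0.987, 0.16], [-1.0, -0.005, -0.001]]
wrist_force: [-0.6, -1.0, 0.1]
grip_width: 0.233
```

```bash
python3 - <<'E'
from h import *
goto([.6375,-.1539,.0642],down(99.7))
E
```

```text
now [ 0.6379 -0.1607  0.118 ] yawy 99.22 F [-0.6 -1.   0.1] grip 2.02 q [ 0.54  0.57 -0.52  1.64  0.33  1.02  0.07] t 31.1
rv [-0.008, -0.001, 0.005] shift [5.38, 0.71, 0.08]
```

Call:
arm_command([
  [[-0.008,0,0.005,1.5,0.7,0.1,1.5],[-0.008,0,0.005,3.5,0.7,0.1,1.5],[-0.008,0,0.005,5,0.7,0.1,1.5],[-0.008,0,0.005,5.4,0.7,0.1,1.5],[-0.008,0,0.005,5.4,0.7,0.1,1.5]],
])

```text
clock: 31.52
ee_pos: [0.6361, -0.1529, 0.0623]
orientation: [[-0.005, -0.169, 0.986], [0.001, 0.986, 0.169], [-1.0, 0.002, -0.005]]
wrist_force: [1.2, -0.0, -0.6]
grip_width: 0.236
```

```bash
python3 - <<'E'
from h import *
for i in range(2): robot.get_image('side')
goto([.6375,-.1539,.0642],down(99.7))
c=robot.calibration('wrist');T=np.array(c['world_from_camera']);K=np.array(c['K'])
im,d=snap('wrist','w24');np.save('pics/w24_T.npy',T);rgb=cv2.imread('pics/w24.png');X=wpts(d,T,K)
m=(np.hypot(X[...,0]-.6206,X[...,1]+.0553)<.02)&(X[...,2]>.094)&(X[...,2]<.101);S=X[m];print('stud',len(S),S.mean(0).round(4),cv2.minEnclosingCircle(S[:,:2].astype(np.float32)))
cv2.imwrite('pics/o24.png',ortho(rgb,T,K,.625,-.075,.087,.05,600))
cv2.imwrite('pics/o24b.png',ortho(rgb,T,K,.6206,-.0553,.097,.025,600))
im=robot.get_image('side')[0]
cv2.imwrite('pics/s24.png',cv2.resize(im[180:255,300:400,::-1],(800,600),interpolation=cv2.INTER_CUBIC))
E
```

```text
now [ 0.638  -0.1533  0.0647] yawy 99.71 F [0.2 0.3 0.3] grip 2.01 q [ 0.52  0.63 -0.51  1.68  0.37  0.93  0.04] t 31.62
rv [0.0, -0.001, -0.001] shift [0.05, -0.05, -0.06]
stud 3364 [ 0.6201 -0.0559  0.0976] ((0.6196874380111694, -0.056037064641714096), 0.017931807786226273)
```

View pics/o24.png

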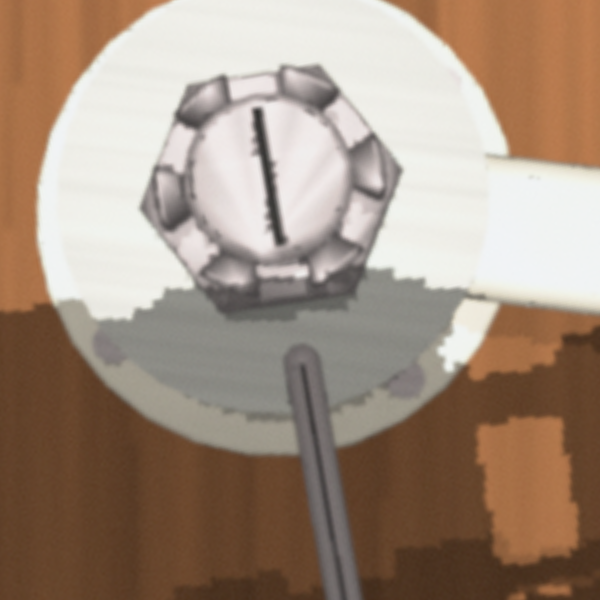

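View pics/o24b.png

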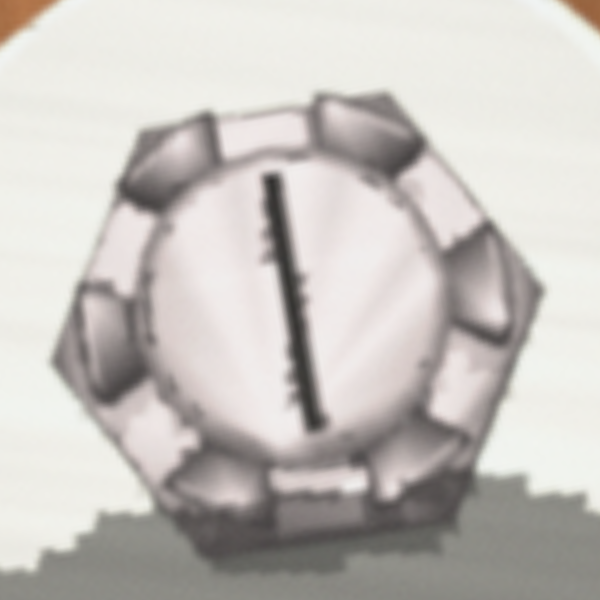

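View pics/s24.png

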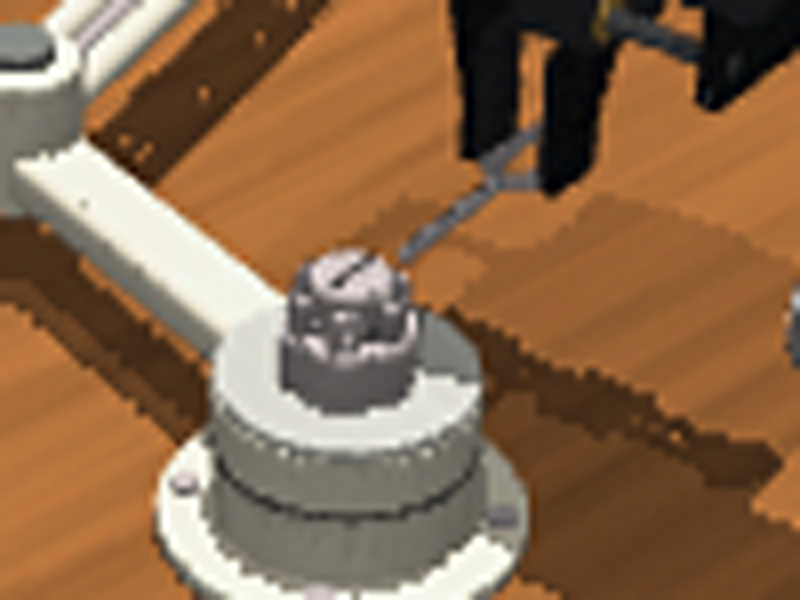

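```bash
python3 - <<'E'
from h import *
d=np.load('pics/w24_d.npy');T=np.load('pics/w24_T.npy');K=np.array(robot.calibration('wrist')['K']);X=wpts(d,T,K)
u=np.array([-.1685,.9857]);n=np.array([.9857,.1685]);q=X[...,:2]-np.array([.6259,-.0826])
for s in [-.002,-.01,-.02,-.03,-.04]:
    m=(abs(q@u-s)<.004)&(abs(q@n)<.0012)&(X[...,2]>.07)&(X[...,2]<.11);print(s,m.sum(),X[m][:,2].mean().round(4) if m.sum() else '',np.percentile(X[m][:,2],90).round(4) if m.sum() else '')
goto([.6375,-.1539,.0642],down(99.9))
E
```

```text
-0.002 90 0.0907 0.0919
-0.01 110 0.0909 0.0919
-0.02 109 0.0909 0.0917
-0.03 106 0.0909 0.0917
-0.04 101 0.0909 0.0917
now [ 0.6385 -0.1537  0.0653] yawy 99.69 F [-0.3 -0.2 -0.2] grip 2.04 q [ 0.52  0.63 -0.51  1.68  0.37  0.93  0.04] t 31.72
rv [-0.004, 0.001, 0.0] shift [0.11, -0.01, -0.11]
```

Call:
arm_command([
  [[-0.004,0,0,0.1,0,-0.08,1.5],[-0.004,0,0,0.1,0.3,-0.08,1.5],[-0.004,0,0,0.1,0.6,-0.08,1.5],[-0.004,0,0,0.1,0.9,-0.08,1.5],[-0.004,0,0,0.1,1.2,-0.08,1.5]],
])

```text
clock: 32.13
ee_pos: [0.6357, -0.1414, 0.0645]
orientation: [[0.001, -0.173, 0.985], [0.0, 0.985, 0.173], [-1.0, -0.0, 0.001]]
wrist_force: [0.0, -0.3, -1.0]
grip_width: 0.233
```

```bash
cat >> h.py <<'E'
def pinchk(fn):
    s=robot.state();p=s['ee_pos'];q=np.array(p[:2])-np.array([.6202,-.0558]);a=np.radians(99.9)
    u=np.array([np.cos(a),np.sin(a)]);n=np.array([np.sin(a),-np.cos(a)])
    R=s['orientation'];print('t',round(float(s['clock']),2),'along',(-q@u*1e3).round(2),'lat',(q@n*1e3).round(2),'z',p[2].round(4),'yaw',np.degrees(np.arctan2(R[1,1],R[0,1])).round(2),'tilt',np.round([R[0,0],R[1,0]],3),'F',s['wrist_force'].round(1),'M',s['ft_torque'].round(2))
    if fn:
        c=robot.calibration('wrist');T=np.array(c['world_from_camera']);K=np.array(c['K'])
        im,d=snap('wrist',fn);rgb=cv2.imread(f'pics/{fn}.png')
        cv2.imwrite(f'pics/{fn}_o.png',ortho(rgb,T,K,.6202,-.0658,.087,.03,600))
E
python3 -c "
from h import *
pinchk('w25')"
```

```text
t 32.13 along 87.0 lat 0.56 z 0.0645 yaw 99.94 tilt [0.001 0.   ] F [ 0.  -0.3 -1. ] M [ 0.04 -0.08 -0.05]
```

View pics/w25_o.png

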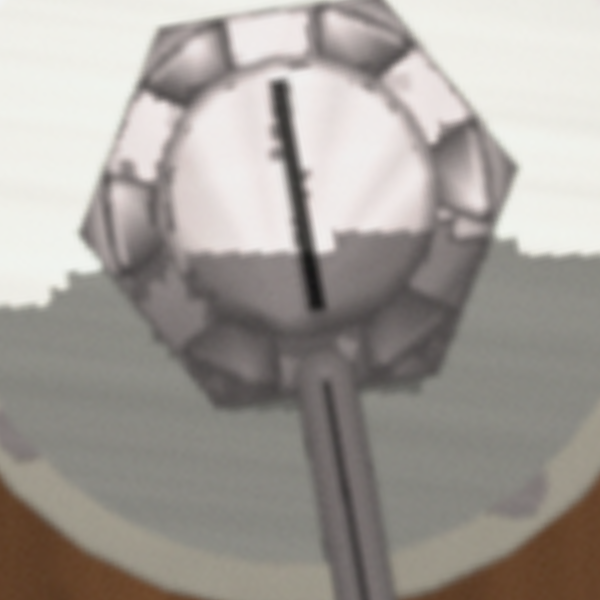

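Call:
arm_command([
  [[0,0,0,0.02,0.15,-0.02,1.5],[0,0,0,0.02,0.35,-0.02,1.5],[0,0,0,0.02,0.55,-0.02,1.5],[0,0,0,0.02,0.75,-0.02,1.5],[0,0,0,0.02,0.9,-0.02,1.5]],
])

```text
clock: 32.6
ee_pos: [0.6338, -0.1313, 0.0643]
orientation: [[0.0, -0.174, 0.985], [0.001, 0.985, 0.174], [-1.0, 0.001, 0.001]]
wrist_force: [0.5, -0.4, 0.4]
grip_width: 0.232
```

```bash
python3 -c "
from h import *
pinchk('w26')"
```

```text
t 32.6 along 76.7 lat 0.45 z 0.0643 yaw 100.01 tilt [0.    0.001] F [ 0.5 -0.4  0.4] M [-0.03 -0.07 -0.03]
```

View pics/w26_o.png

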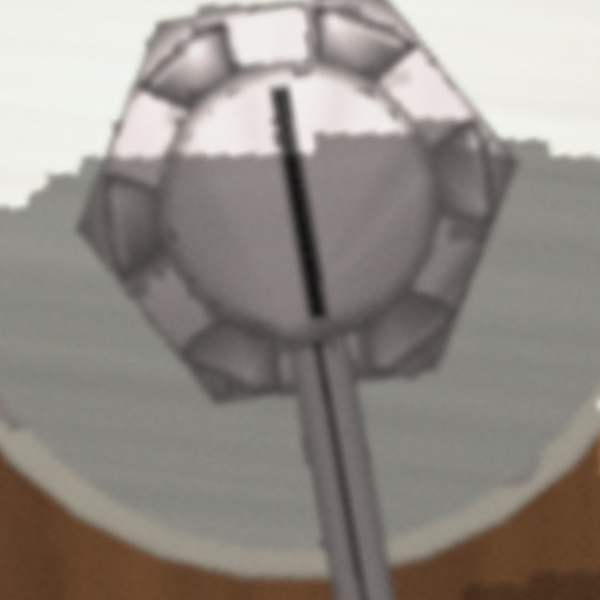

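The tip is already about 8 mm into the hole with no force. I'll keep going.

Call:
arm_command([
  [[0,0,0,0,0.4,0,1.5],[0,0,0,0,0.9,0,1.5],[0,0,0,0,1.4,0,1.5],[0,0,0,0,1.9,0,1.5],[0,0,0,0,2.3,0,1.5]],
])

```text
clock: 33.07
ee_pos: [0.6297, -0.1072, 0.0644]
orientation: [[0.001, -0.175, 0.985], [0.001, 0.985, 0.175], [-1.0, 0.001, 0.001]]
wrist_force: [0.7, -0.4, 0.0]
grip_width: 0.231
```

```bash
python3 -c "
from h import *
pinchk('w27')"
```

```text
t 33.07 along 52.28 lat 0.5 z 0.0644 yaw 100.07 tilt [0.001 0.001] F [ 0.7 -0.4  0. ] M [ 0.   -0.15  0.01]
```

View pics/w27_o.png

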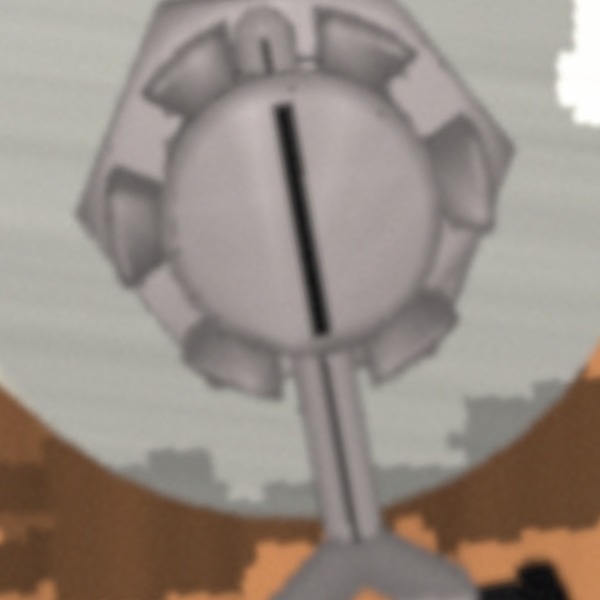

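Call:
arm_command([
  [[0,0,0,0,0.3,0,1.5],[0,0,0,0,0.6,0,1.5],[0,0,0,0,0.9,0,1.5],[0,0,0,0,1.15,0,1.5],[0,0,0,0,1.35,0,1.5]],
])

```text
clock: 33.53
ee_pos: [0.6271, -0.0926, 0.0645]
orientation: [[0.0, -0.176, 0.984], [0.002, 0.984, 0.176], [-1.0, 0.002, 0.001]]
wrist_force: [-0.3, 0.7, -0.4]
grip_width: 0.232
```

```bash
python3 -c "
from h import *
pinchk('w28')"
```

```text
t 33.53 along 37.45 lat 0.48 z 0.0645 yaw 100.14 tilt [0.    0.002] F [-0.3  0.7 -0.4] M [-0.02 -0.14  0.05]
```

View pics/w28_o.png

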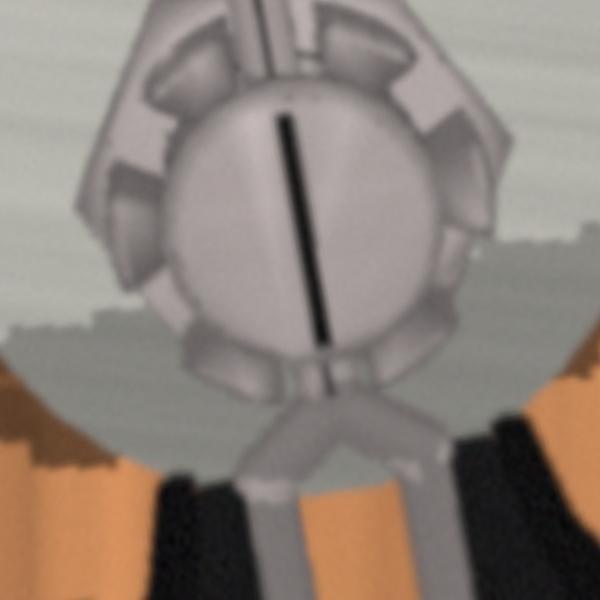

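Call:
arm_command([
  [[0,0,0,0,0.08,0,1.5],[0,0,0,0,0.14,0,1.5],[0,0,0,0,0.2,0,1.5],[0,0,0,0,0.2,0,1.5],[0,0,0,0,0.2,0,1.5]],
])

```text
clock: 34.0
ee_pos: [0.6267, -0.0905, 0.0645]
orientation: [[0.0, -0.176, 0.984], [0.002, 0.984, 0.176], [-1.0, 0.002, 0.001]]
wrist_force: [-0.1, -1.6, -0.8]
grip_width: 0.23
```

```bash
python3 -c "
from h import *
pinchk('w29')"
```

```text
t 34.0 along 35.29 lat 0.49 z 0.0645 yaw 100.16 tilt [0.    0.002] F [-0.1 -1.6 -0.8] M [-0.13 -0.1  -0.  ]
```

View pics/w29_o.png

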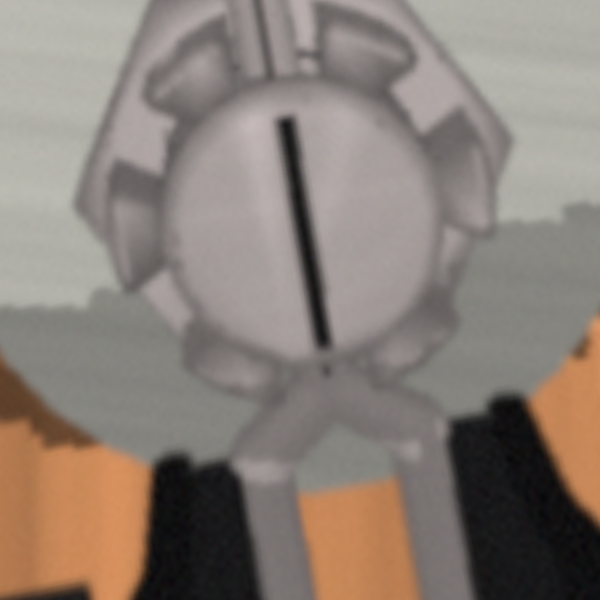

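Call:
arm_command([
  [[0,0,0,0,0.06,0,1.5],[0,0,0,0,0.12,0,1.5],[0,0,0,0,0.15,0,1.5],[0,0,0,0,0.15,0,1.5],[0,0,0,0,0.15,0,1.5]],
])

```text
clock: 34.47
ee_pos: [0.6265, -0.0899, 0.0645]
orientation: [[0.0, -0.176, 0.984], [0.001, 0.984, 0.176], [-1.0, 0.001, 0.001]]
wrist_force: [0.4, -3.1, 0.0]
grip_width: 0.232
```

```bash
python3 -c "
from h import *
pinchk('w30')"
```

```text
t 34.47 along 34.69 lat 0.39 z 0.0645 yaw 100.12 tilt [0.    0.001] F [ 0.4 -3.1  0. ] M [-0.78 -0.2  -0.03]
```

The loop is on the nut: a 1.5 mm command moved 0.6 mm at 3 N. I'll release and go straight up.

Call:
arm_command([
  [[0,0,0,0,0,0,2.6],[0,0,0,0,0,0,3.5],[0,0,0,0,0,0,4.5],[0,0,0,0,0,0,4.5],[0,0,0,0,0,0,4.5]],
])

```text
clock: 34.93
ee_pos: [0.6265, -0.089, 0.0645]
orientation: [[0.0, -0.176, 0.984], [0.002, 0.984, 0.176], [-1.0, 0.002, 0.001]]
wrist_force: [0.2, -0.1, 1.0]
grip_width: 0.479
```

Call:
arm_command([
  [[0,0,0,-0.8,0,0,4.5],[0,0,0,-2.5,0,0,4.5],[0,0,0,-5,0,0,4.5],[0,0,0,-8,-1,0,4.5],[0,0,0,-10,-2,0,4.5]],
])

```text
clock: 35.35
ee_pos: [0.6311, -0.1076, 0.1679]
orientation: [[0.004, -0.179, 0.984], [0.002, 0.984, 0.179], [-1.0, 0.002, 0.004]]
wrist_force: [1.2, -0.2, 0.6]
grip_width: 0.515
```

```bash
python3 - <<'E'
from h import *
pinchk(None)
c=robot.calibration('wrist');T=np.array(c['world_from_camera']);K=np.array(c['K'])
im,d=snap('wrist','w31');rgb=cv2.imread('pics/w31.png');X=wpts(d,T,K)
cv2.imwrite('pics/o31.png',np.hstack([ortho(rgb,T,K,.6202,-.0658,.087,.05,400)]))
a=robot.get_image('scene')[0][:,:,::-1];cv2.imwrite('pics/sc31.png',a)
b=robot.get_image('side')[0][:,:,::-1]
cv2.imwrite('pics/s31.png',np.hstack([cv2.resize(b[190:250,310:390],(400,300),interpolation=cv2.INTER_CUBIC),ortho(rgb,T,K,.6202,-.0658,.087,.05,400)[:300]]))
E
```

```text
t 35.35 along 52.88 lat 1.82 z 0.1679 yaw 100.29 tilt [0.004 0.002] F [ 1.2 -0.2  0.6] M [-0.01 -0.14 -0.05]
```

View pics/s31.png

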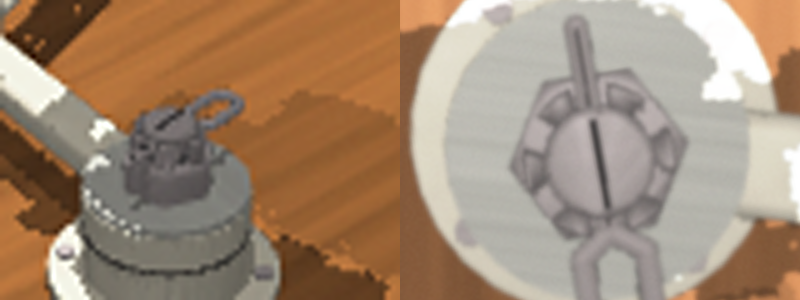

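View pics/sc31.png

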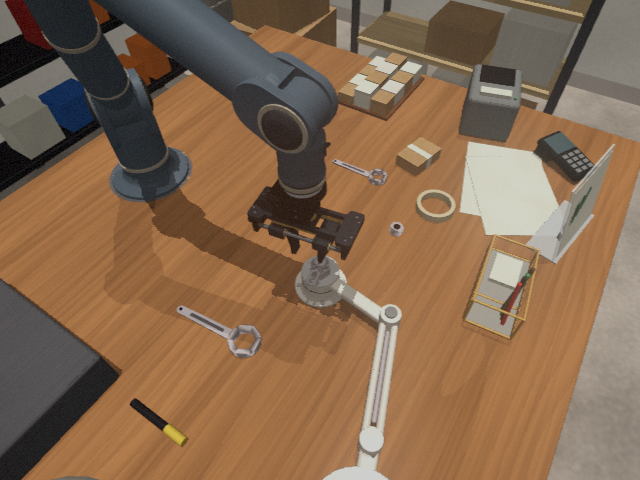

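```bash
python3 - <<'E'
from h import *
for n in ['side','scene']:
    P=pts(n,robot.get_image(n)[1]);x,y,z=P[...,0],P[...,1],P[...,2]
    for nm,m in [('handle',(x>.37)&(x<.5)&(abs(y+.275)<.03)&(z>.003)&(z<.05)),('ring',(x>.52)&(x<.61)&(abs(y+.264)<.045)&(z>.011)&(z<.06))]:
        print(n,nm,m.sum(),np.percentile(z[m],[10,50,90]).round(4) if m.sum() else '',P[m].mean(0).round(3))
    for t in ['small_spanner','spare_nut','tape_roll','carton','marker']:
        r=robot.look_for(t,n);print(t,np.round(r[0]['box']).tolist() if r else None)
s=robot.state();print(s['clock'],s['wrist_force'].round(1),s['qvel'].round(3))
robot.close_job()
E
```

```text
side handle 241 [0.0038 0.0057 0.0077] [ 0.444 -0.272  0.006]
side ring 245 [0.0131 0.0175 0.0193] [ 0.566 -0.259  0.017]
small_spanner [218.0, 324.0, 277.0, 382.0]
spare_nut [245.0, 261.0, 256.0, 275.0]
tape_roll [171.0, 265.0, 215.0, 299.0]
carton [123.0, 317.0, 191.0, 376.0]
marker [447.0, 187.0, 487.0, 210.0]
scene handle 447 [0.0038 0.0063 0.0083] [ 0.447 -0.275  0.006]
scene ring 521 [0.015  0.0181 0.0202] [ 0.568 -0.264  0.018]
small_spanner [330.0, 161.0, 386.0, 187.0]
spare_nut [390.0, 224.0, 407.0, 234.0]
tape_roll [417.0, 189.0, 456.0, 223.0]
carton [395.0, 138.0, 442.0, 177.0]
marker [134.0, 396.0, 190.0, 446.0]
36.1 [ 0.1  0.1 -0.9] [ 0.    -0.002  0.    -0.002 -0.     0.001 -0.001]
the job is handed in; nothing more can be done
```

The nut is turned, the spanner is off and lying flat clear of the foot, and the cotter pin is through slot and hole. I handed the job in at 36.1 s.

**What I did**
- I set the larger spanner down over the nut, let go, and took it again about 140 mm out along the handle.
- I turned the nut about 42° clockwise in two grips. The wrist camera read the slot and the hole direction within about 1° of each other.
- I laid the spanner flat at about (0.57, −0.26) and pushed the pin in from the −y side until its loop met the nut at about 3 N.

**Last checks**
- The pin's tip shows about 36 mm past the nut's axis, as expected for a seated pin.
- The spanner's handle top is at 6 mm and its ring top at 18 mm, so it lies flat.
- The other things are where they were, within detector noise, and the gripper is empty and clear of everything.

**What went wrong or stayed uncertain**
- **Early grasps:** the first two attempts at the spanner closed on air, because the fingertips sit about 20 mm behind the reported TCP. I allowed for that afterwards.
- **Lifting the spanner off:** the first lift was too fast. The ring jammed with the wrist force at about 67 N (limit 120 N), and the spanner slipped from the jaws and dropped back onto the washer. I gripped it deeper and lifted it slowly, and it came off freely. The slots still lined up with the hole afterwards.
- **Tightness:** I could not read the nut's angle directly. I inferred that it is tight from the starting range, the 42° turned and the aligned slot.

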